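# Put the sample-prep kit back in its holders

### The arm

A 7-joint arm with a two-finger parallel gripper is mounted at the origin on a cart in front of the work surface, level with it; the furniture and walls round the work are solid. World frame = base frame: x ahead of the robot, y to its left, z up, the work surface at z = 0. Lengths are in m, angles in rad, forces in N, time in s.
With the tool pointing down it reaches from about 0.425 to 0.925 m from the base axis. Payload 6.8 kg.
Tool frame: the origin (TCP) lies midway between the tips of the shut fingers; the grasp point (between the pads) lies r.pinch_z behind it (r.pinch_z is the distance from the TCP to the grasp point, in m); z points along the fingers, y is the line along which they close (so a half turn about z gives the same grasp; the last joint's range is limited). The gripper opens to 88 mm and grips with 3 to 60 N. Pads are 20 mm wide; open, the fingers measure 115 mm over their backs; the gripper's body (75 mm by 178 mm) begins 61 mm behind the grasp point.
Start: joints at [1.093, 0.477, 0.022, 1.555, -0.011, 1.109, -0.083], TCP at [0.244, -0.629, 0.192] pointing down, gripper open.
Joint ranges: [-2.96, 2.96], [-0.34, 2.1], [-1.41, 1.46], [0.24, 2.44], [-1.37, 4.51], [0.17, 1.92], [-2.96, 2.96]. Speed limits (rad/s): [2.39, 2.39, 3.14, 3.14, 3.14, 3.14, 3.14].

### API

Orientations are given as a 3x3 rotation matrix whose columns are the frame's x, y, z axes.
In Python, from cell import r, vision, workorder gives the robot as it stands.
- The arm moves only by the tool advance, called after "Request:" by a JSON object that holds its "name" and its "arguments". Schema: {"type":"object","properties":{"motion":{"type":"string"},"grip_force":{"type":"number"},"only":{"type":"string"},"quiet":{"type":"boolean"},"lines":{"type":"string"}},"required":["motion"],"additionalProperties":false}. motion is a string of 1 to 12 rows, one to a line, with the numbers parted by spaces; each row has 5 numbers: the finger opening in m, then dx, dy, dz in normalised numbers (1 is 100 cm), then a turn about the tool's z in normalised numbers (1 is pi rad); each row is the pose to reach, as a shift and turn from the pose commanded when the call began, along the tool's axes at that moment; what a row does not reach only later rows make up. A row lasts 1/12 s, in which the tool goes at most 0.0417 m and 0.125 rad, less where a joint would pass 70% of its speed; a pose out of reach is approached as far as the arm can. The fingers move at their own pace and stop on an object; grip_force is the grip in N (left out, the last holds). Time passes only in rows, so rows that do not move let the fingers close. The tool returns the time, the measured TCP pose, the force, the opening and the grip force at its end. only (a regular expression) keeps the lines of the reply that match it, lines (a string "A,B") keeps lines A to B, and quiet returns only ok. Shift and turn numbers lie between -1 and 1, and a call with a number outside is refused. Input that does not fit is refused with a message, and nothing moves.
- r.get_state(): the state, without advancing time (a new reading comes with each control period).
- vision.grab_frame(name): name is "scene" or "top" or "wrist"; returns a dict with "img" (420x560x3 uint8, blue, green, red), "mtx" (3x3 intrinsics, pixels), "k1" (the pictures are not rectified: a ray, as slopes to the right and down, at radius r is drawn at 1 + k1 r^2 times it, then the intrinsics apply), "xyz" and "attitude" of the camera in the world; the wrist camera has in their place "hand_eye" (4x4, takes a point from camera to tool coordinates, whose origin is the TCP and whose axes are the flange's). Camera axes: x right, y up, looking along -z (the intrinsics and any distortion apply to the point x, -y, -z); pixel columns grow to the right and rows downward; lengths in m; the calibration is good to about 2 mm. A picture is of the moment at which its call begins: read the wrist's pose just before it. There is no depth.
- workorder.finish_job(): hands the job in; it is judged then, once.
The state is a dict: "time_s": time; "joint_positions": joint angles; "joint_vel": joint speeds; "effort": joint torques, N m; "eef_pos": TCP position; "eef_rot": TCP orientation; "wrist_force": force on the tool from outside, world axes, zero at the start; "ft_torque": the same for the moment, N m; "width": finger opening in m; "grip_force": force on a finger pad.
Only numpy, scipy, OpenCV 4.12 (cv2) and the standard library are available. Lean on these libraries where they do the work, as an engineer would, in place of code of your own. Each camera call takes 0.05 s, during which the arm holds its last target. There are 200 camera calls.

### The job

Clear up the sample-prep bench: put the reagent bottle in the wide round cup, the capped tube in the narrow round cup, the sealing-film carton in the long tray and the timer in the square tray. Set each one down (do not drop it) so that it stands upright or lies flat right down on the floor of its own holder, and leave the pen and the petri dish where they are.

Things in the scene. Friction and masses are not known exactly. Their poses are not given: they have to be found in the camera images.
- reagent_bottle: Amber round bottle with a screw cap, standing; about 54 mm across over the body and 113 mm tall (the straight body reaches up to about 80 mm), about 0.27 kg. Loose. Origin at the centre of its underside, z up.
- capped_tube: Slim clear 50 ml tube with a screw cap, standing; 34 mm across, 112 mm tall, about 0.06 kg. Loose. It stands alone among the holders; the two similar tubes far back at the left edge of the worktop are not meant and are fixed. Origin at the centre of its underside, z up.
- film_carton: Long closed carton of sealing film, lying; 44 mm along its x, 124 mm along its y, 45 mm tall, about 0.2 kg. Loose. It lies among the holders; a similar carton at the far edge of the worktop is not meant and is fixed. Origin at the centre of its underside, z up. Either way round is right in the tray.
- bench_timer: Flat white timer with a display and keys, lying on its back; 62 mm along its x, 66 mm along its y, 18 mm tall with its keys (case 16 mm), about 0.07 kg. Loose. Origin at the centre of its underside, z up. Any of the four ways round fits the tray.
- wide_cup: Wide round grey cup, for the reagent bottle: bore 70 mm, 90 mm across over the foot, floor 4 mm above the worktop, rim 16 mm above it. Fixed to the worktop; origin at the centre of its underside, z up.
- narrow_cup: Narrow round grey cup, for the capped tube: bore 50 mm, 70 mm across over the foot, floor 4 mm above the worktop, rim 16 mm above it. Fixed to the worktop; origin at the centre of its underside, z up.
- long_tray: Long grey tray, for the film carton: 58 mm along its x by 138 mm along its y between four upright L-shaped corners 5 mm thick; floor 4 mm and corners 12 mm above the worktop; the corners reach 16 mm along the short and 30 mm along the long sides, the sides are open between them. Fixed to the worktop; origin at the centre of its underside, z up.
- square_tray: Nearly square grey tray, for the timer: 75 mm along its x by 78 mm along its y between four upright L-shaped corners 5 mm thick; floor 4 mm and corners 10 mm above the worktop; each corner reaches 15 mm along the sides, which are open between them (room for the fingers). Fixed to the worktop; origin at the centre of its underside, z up.
- pen: Bystander: white pen with a black cap lying to the right of the work, 142 mm long, 11 mm thick. Loose; leave alone. Origin at the centre of its underside.
- petri: Bystander: round petri dish lying beyond the work, 61 mm across, 15 mm tall. Loose; leave alone. Origin at the centre of its underside.
Mind the look-alikes: they are no part of the job. Leave any orange or purple look-alike of the bench_timer alone.

How it is judged:
By the outcome, as a careful person would: the job done as asked, in the order asked, and still so for the second after the job is handed in, with the robot touching nothing.
It also fails if it takes over 120 s, if anything falls off the work surface, if the arm or the gripper's body presses on something with over 40 N, if the wrist force passes 120 N, or if a joint passes its speed limit or range.

## Working session

There is one attempt and no reset: what is moved stays moved. The work goes in short steps, Python scripts to look and compute and a tool call to move; the robot and the scene stay as the last step left them, time stands still between calls to the robot, and variables do not carry over. Pictures are saved under pics/ and viewed, at most 14 in all, crops included, and the job is handed in when it is done.

```bash
mkdir -p pics; ls
```

Run:
```python
from cell import r, vision, workorder
import cv2
s=r.get_state();print(s['time_s'],s['eef_pos'],s['eef_rot'],s['width'],r.pinch_z)
for n in("scene","top"):
    f=vision.grab_frame(n);cv2.imwrite(f"pics/{n}0.png",f['img']);print(n,f['mtx'],f['k1'],f['xyz'],f['attitude'])
f=vision.grab_frame("wrist");print(f['hand_eye'],f['mtx'],f['k1'])
```

```text
pics
0.0 [ 0.24371362 -0.62877993  0.19081495] [[ 9.32381640e-01  3.61474664e-01 -7.38712674e-04]
 [ 3.61475403e-01 -9.32380249e-01  1.61361891e-03]
 [-1.05478754e-04 -1.77153511e-03 -9.99998425e-01]] 0.08774074095214164 0.0187
scene [[491.89137753   0.         278.15893934]
 [  0.         491.89137753 209.06418272]
 [  0.           0.           1.        ]] 0.030360844784996448 [-0.00970529  0.58106121  1.03359264] [[-0.77552649  0.46532412 -0.42665222]
 [-0.63125862 -0.58060058  0.51421349]
 [-0.00843859  0.66811408  0.744011  ]]
top [[407.33674779   0.         277.19602065]
 [  0.         407.33674779 210.54170637]
 [  0.           0.           1.        ]] 0.02113925830100202 [ 0.50486048 -0.13944456  1.42150041] [[ 1.27292621e-02  9.98440002e-01 -5.43647737e-02]
 [-9.99918725e-01  1.27492137e-02  2.01866261e-05]
 [ 7.13263253e-04  5.43600982e-02  9.98521142e-01]]
[[-3.39587840e-04  9.69975655e-01  2.43201797e-01  6.62281822e-02]
 [ 9.99999857e-01  4.30160532e-04 -3.19312822e-04 -5.67772635e-04]
 [-4.14341477e-04  2.43201653e-01 -9.69975662e-01 -1.93126892e-01]
 [ 0.00000000e+00  0.00000000e+00  0.00000000e+00  1.00000000e+00]] [[335.84628843   0.         282.16009065]
 [  0.         335.84628843 210.76420362]
 [  0.           0.           1.        ]] -0.028880809573031307
```

View pics/scene0.png

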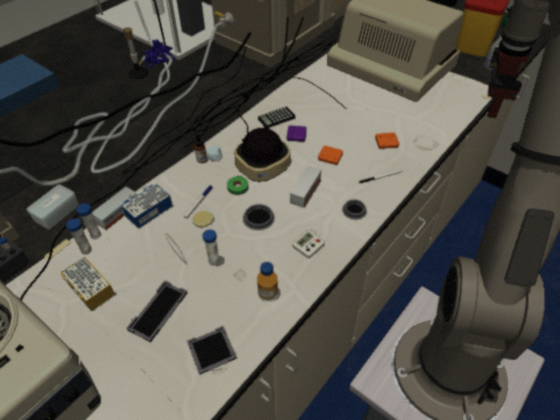

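View pics/top0.png

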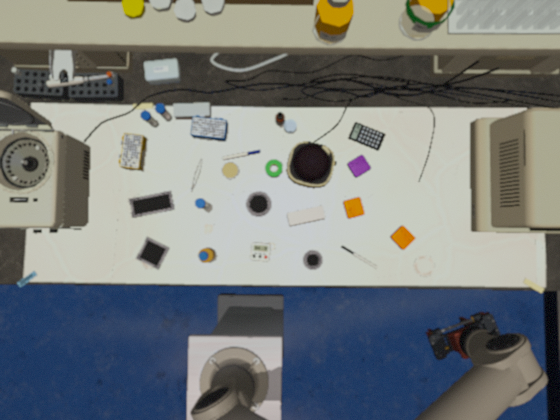

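The scene picture shows the bottle (267,280), tube (211,248), carton (306,186), timer (308,242), wide cup (259,217), narrow cup (354,208), long tray (158,310), square tray (211,350). The top picture shows the same things at (206,255), (203,204), (306,215), (261,251), (259,204), (313,259), (152,204), (153,253). Next I'll zoom in for finer pixels.

Create h.py:
```python
import numpy as np, cv2
from cell import r, vision
def grab(n):
    s=r.get_state(); f=vision.grab_frame(n)
    if n=="wrist":
        H=np.array(f['hand_eye']);R=np.array(s['eef_rot']);f['attitude']=R@H[:3,:3];f['xyz']=np.array(s['eef_pos'])+R@H[:3,3]
    return f
def ray(f,px):
    d=(np.atleast_2d(np.array(px,float))-f['mtx'][:2,2])/f['mtx'][0,0]
    u=d.copy()
    for _ in range(20): u=d/(1+f['k1']*(u**2).sum(1,keepdims=True))
    v=np.c_[u[:,0],-u[:,1],-np.ones(len(u))]@np.array(f['attitude']).T
    return np.array(f['xyz']),v/np.linalg.norm(v,axis=1,keepdims=True)
def onz(f,px,z):
    o,v=ray(f,px); return o+v*((z-o[2])/v[:,2:])
def proj(f,P):
    c=(np.atleast_2d(P)-f['xyz'])@np.array(f['attitude']); u=np.c_[c[:,0],-c[:,1]]/-c[:,2:]
    return u*(1+f['k1']*(u**2).sum(1,keepdims=True))*f['mtx'][0,0]+f['mtx'][:2,2]
def tri(f,p,g,q):
    o,v=ray(f,p);a,w=ray(g,q);v=v[0];w=w[0]
    s,t=np.linalg.lstsq(np.c_[v,-w],a-o,rcond=None)[0]
    A=o+s*v;B=a+t*w; return (A+B)/2,np.linalg.norm(A-B)
def tool(d,yaw=None):
    R=np.array(r.get_state()['eef_rot']); return R.T@np.array(d)
```

Run:
```python
from h import *
t=cv2.imread('pics/top0.png')[135:275,120:440];cv2.imwrite('pics/topz.png',cv2.resize(t,None,fx=2.5,fy=2.5,interpolation=cv2.INTER_CUBIC))
t=cv2.imread('pics/scene0.png')[160:385,120:380];cv2.imwrite('pics/scenez.png',cv2.resize(t,None,fx=2.6,fy=2.6,interpolation=cv2.INTER_CUBIC))
T=grab("top");S=grab("scene")
for n,p,q in(("bottlecap",(206,255),(267,268)),("tubecap",(202,203),(210,236)),("carton",(306,215),(306,184)),("timer",(261,251),(308,242)),("wide",(259,204),(259,217)),("narrow",(313,259),(354,208)),("long",(152,204),(158,310)),("square",(153,253),(211,350)),("pen",(359,257),(380,177)),("petri",(424,266),(426,142))):
    print(n,*tri(T,p,S,q),onz(T,[p],0.01))
```

```text
bottlecap [0.43127323 0.09015253 0.09565464] 0.0032625032828321452 [[0.42514482 0.10391865 0.01      ]]
tubecap [0.59936297 0.10635235 0.09841867] 0.002662149377968281 [[0.60459036 0.12183304 0.01      ]]
carton [ 0.56612123 -0.23867804  0.0281381 ] 0.0014123665127460986 [[ 0.56750222 -0.23955597  0.01      ]]
timer [ 0.44162444 -0.08509399  0.0104392 ] 0.0010138488668666637 [[ 0.44119025 -0.08536926  0.01      ]]
wide [ 0.60435108 -0.07552486  0.00230998] 0.00039751422647127854 [[ 0.60365484 -0.07599226  0.01      ]]
narrow [ 0.41586783 -0.26528686  0.00617204] 0.00017723677204022298 [[ 0.41603422 -0.26499519  0.01      ]]
long [0.59982909 0.29723142 0.00330637] 0.001385966335800192 [[0.59887329 0.29467028 0.01      ]]
square [0.43057896 0.28992632 0.00103523] 0.003105984247748695 [[0.42988306 0.28617585 0.01      ]]
pen [ 4.25711520e-01 -4.24551127e-01 -8.66141236e-05] 0.002998952478507696 [[ 0.42501046 -0.42335046  0.01      ]]
petri [ 0.39616197 -0.6495498   0.00153211] 0.001326952997320444 [[ 0.39738071 -0.6461379   0.01      ]]
```

View pics/topz.png

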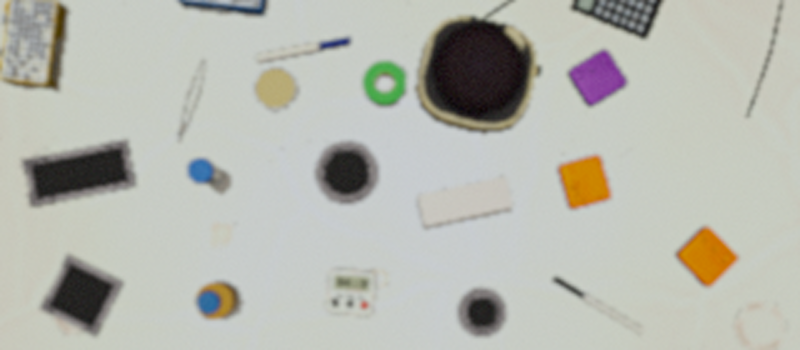

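View pics/scenez.png

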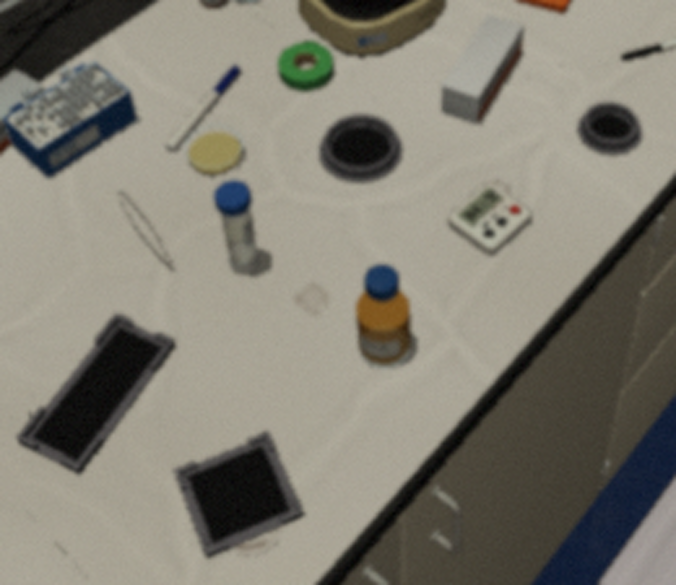

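Zoomed top view: bottle cap (208,302), tube cap (200,170), wide cup (347,172), narrow cup (482,312), timer centre (352,291), and tray and carton corners are readable. Triangulated heights match the sizes given (caps about 0.1 m, holders about 0). I'll move over the right half and measure with the wrist camera.

The rows are not in the units I measure in: turns go in shares of pi rad. I convert before sending: 0.37 rad / 3.1416 = 0.1178.

Request:
{"name": "advance", "arguments": {"motion": "0.088 0.357 -0.268 -0.12 0.1178\n0.088 0.357 -0.268 -0.12 0.1178\n0.088 0.357 -0.268 -0.12 0.1178\n0.088 0.357 -0.268 -0.12 0.1178\n0.088 0.357 -0.268 -0.12 0.1178\n0.088 0.357 -0.268 -0.12 0.1178\n0.088 0.357 -0.268 -0.12 0.1178\n0.088 0.357 -0.268 -0.12 0.1178\n0.088 0.357 -0.268 -0.12 0.1178\n0.088 0.357 -0.268 -0.12 0.1178\n0.088 0.357 -0.268 -0.12 0.1178\n0.088 0.357 -0.268 -0.12 0.1178"}}

```text
time_s: 1.25
eef_pos: [0.4852, -0.2425, 0.314]
eef_rot: [[1.0, 0.011, 0.005], [0.011, -1.0, 0.002], [0.005, -0.002, -1.0]]
wrist_force: [0.8, -0.1, 0.6]
width: 0.0878
grip_force: 0.0
```

Create g.py:
```python
import sys,pickle
from h import *
f=grab("wrist");n=sys.argv[1];cv2.imwrite(f'pics/{n}.png',cv2.resize(f['img'],None,fx=1.4,fy=1.4,interpolation=cv2.INTER_CUBIC));pickle.dump(f,open(f'{n}.pkl','wb'))
s=r.get_state();print(s['time_s'],s['eef_pos'],s['eef_rot'])
```

```bash
python3 g.py w1
```

```text
1.3 [ 0.48339634 -0.24528779  0.31317804] [[ 9.99955460e-01  8.86494204e-03  3.23904816e-03]
 [ 8.86244045e-03 -9.99960419e-01  7.85861267e-04]
 [ 3.24588657e-03 -7.57120393e-04 -9.99994445e-01]]
```

View pics/w1.png

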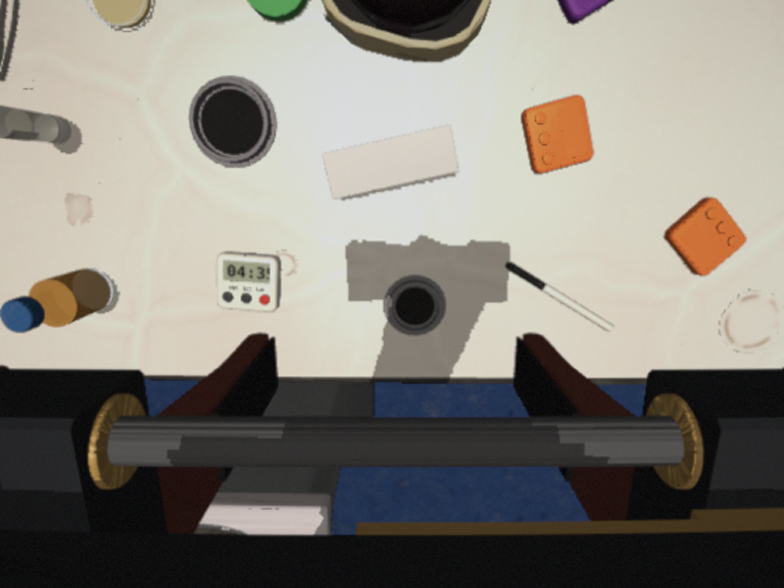

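Wrist picture (1.4x): wide-cup rim centre (233,121), narrow cup (414,305), timer corners (219,252)…(278,310), carton top corners (323,153),(451,126),(459,173),(338,198), bottle foot near (98,290). Now the left half.

Request:
{"name": "advance", "arguments": {"motion": "0.088 -0.03 -0.41 0 0\n0.088 -0.03 -0.41 0 0\n0.088 -0.03 -0.41 0 0\n0.088 -0.03 -0.41 0 0\n0.088 -0.03 -0.41 0 0\n0.088 -0.03 -0.41 0 0\n0.088 -0.03 -0.41 0 0\n0.088 -0.03 -0.41 0 0\n0.088 -0.03 -0.41 0 0\n0.088 -0.03 -0.41 0 0\n0.088 -0.03 -0.41 0 0\n0.088 -0.03 -0.41 0 0"}}

```text
time_s: 2.3
eef_pos: [0.4498, 0.1601, 0.3114]
eef_rot: [[1.0, 0.003, -0.001], [0.003, -1.0, -0.0], [-0.001, 0.0, -1.0]]
wrist_force: [-0.5, -0.2, -0.1]
width: 0.0878
grip_force: 0.0
```

```bash
python3 g.py w2
```

```text
2.35 [0.45021583 0.15828813 0.3112434 ] [[ 9.99999485e-01 -6.95618135e-04 -7.39403801e-04]
 [-6.96328702e-04 -9.99999296e-01 -9.61177039e-04]
 [-7.38734668e-04  9.61691412e-04 -9.99999265e-01]]
```

View pics/w2.png

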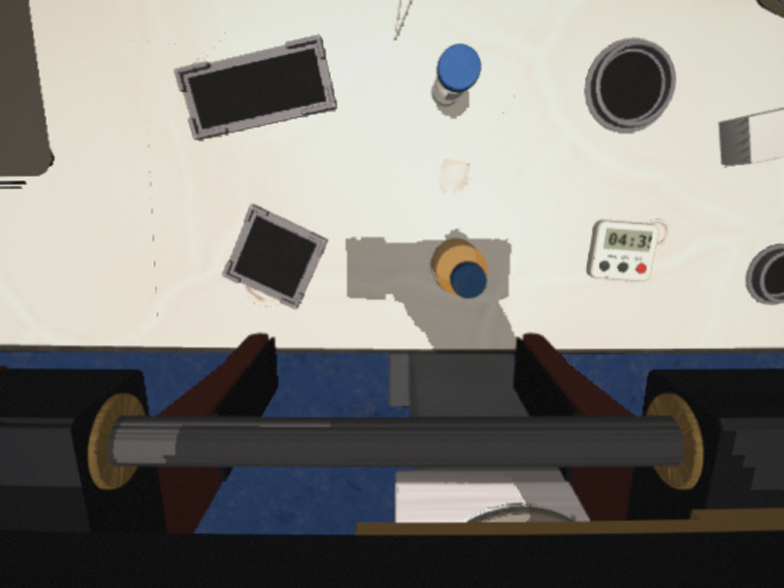

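The left view (1.4x) shows the bottle cap (468,279), tube cap (460,67), wide rim (630,85), timer corners (594,220)-(655,282), long tray outer corners (176,69),(321,36),(335,106),(196,139), and square tray corners (253,205),(327,240),(298,307),(224,273).

Run:
```python
from h import *
import pickle
a=pickle.load(open('w1.pkl','rb'));b=pickle.load(open('w2.pkl','rb'));T=grab("top");S=grab("scene")
W=lambda x,y:((x+.5)/1.4-.5,(y+.5)/1.4-.5)
Z=lambda x,y:((x+.5)/2.5-.5+120,(y+.5)/2.5-.5+135)
Q=lambda x,y:((x+.5)/2.6-.5+120,(y+.5)/2.6-.5+160)
p=lambda *k:print(*[np.round(i,4) for i in k])
p('wide',*tri(a,W(233,121),b,W(630,85)),onz(a,[W(233,121)],.016),onz(b,[W(630,85)],.016))
p('timer',*tri(a,W(248.5,281),b,W(624,250.5)),onz(b,[W(624,250.5)],.016))
for n,f,q in(('a',a,[W(219,252),W(280,254),W(278,310),W(217,308)]),('b',b,[W(594,220),W(658,222),W(655,282),W(589,278)])):
    P=onz(f,q,.016)[:,:2];p('timer',n,P.mean(0),np.arctan2(*(P[3]-P[0]+P[2]-P[1])[::-1]),np.linalg.norm(P-np.roll(P,1,0),axis=1))
p('narrow w1/top',*tri(a,W(414,305),T,Z(482,312)),onz(a,[W(414,305)],.016))
p('bottle w2/scene',*tri(b,W(468,279),S,Q(381,273)),onz(b,[W(468,279)],.113),'top',*tri(T,Z(208,302),b,W(468,279)))
p('tube w2/scene',*tri(b,W(460,67),S,Q(233,188)),onz(b,[W(460,67)],.112),'top',*tri(T,Z(200,170),b,W(460,67)))
def rect(n,f,q,z):
    P=onz(f,q,z)[:,:2];v=(P[1]-P[0]+P[2]-P[3]);p(n,P.mean(0),'dir',np.arctan2(v[1],v[0]),np.linalg.norm(P-np.roll(P,1,0),axis=1))
rect('long',b,[W(176,69),W(321,36),W(335,106),W(196,139)],.012);rect('longT',T,[Z(24,158),Z(127,142),Z(135,186),Z(31,205)],.012)
rect('sq',b,[W(253,205),W(327,240),W(298,307),W(224,273)],.01);rect('sqT',T,[Z(70,256),Z(122,289),Z(97,334),Z(43,300)],.01)
rect('carton',a,[W(323,153),W(451,126),W(459,173),W(338,198)],.045)
p('pen',onz(a,[W(509,264),W(611,328)],.006),'orange',onz(a,[W(558,135)],.01))
print(r.get_state()['eef_pos'],r.get_state()['time_s'])
```

```text
Traceback (most recent call last):
numpy._core._exceptions._UFuncNoLoopError: ufunc 'multiply' did not contain a loop with signature matching types (dtype('<U4'), dtype('float64')) -> None
```

Create m.py:
```python
from h import *
import pickle
a=pickle.load(open('w1.pkl','rb'));b=pickle.load(open('w2.pkl','rb'));T=grab("top");S=grab("scene")
W=lambda x,y:((x+.5)/1.4-.5,(y+.5)/1.4-.5)
Z=lambda x,y:((x+.5)/2.5-.5+120,(y+.5)/2.5-.5+135)
Q=lambda x,y:((x+.5)/2.6-.5+120,(y+.5)/2.6-.5+160)
p=lambda *k:print(*[i if isinstance(i,str) else np.round(i,4).tolist() for i in k])
p('wide',*tri(a,W(233,121),b,W(630,85)),onz(a,[W(233,121)],.016),onz(b,[W(630,85)],.016))
p('timer',*tri(a,W(248.5,281),b,W(624,250.5)),onz(b,[W(624,250.5)],.016))
for n,f,q in(('a',a,[W(219,252),W(280,254),W(278,310),W(217,308)]),('b',b,[W(594,220),W(658,222),W(655,282),W(589,278)])):
    P=onz(f,q,.016)[:,:2];p('timer',n,P.mean(0),np.arctan2(*(P[3]-P[0]+P[2]-P[1])[::-1]),np.linalg.norm(P-np.roll(P,1,0),axis=1))
p('narrow w1/top',*tri(a,W(414,305),T,Z(482,312)),onz(a,[W(414,305)],.016))
p('bottle w2/scene',*tri(b,W(468,279),S,Q(381,273)),onz(b,[W(468,279)],.113),'top',*tri(T,Z(208,302),b,W(468,279)))
p('tube w2/scene',*tri(b,W(460,67),S,Q(233,188)),onz(b,[W(460,67)],.112),'top',*tri(T,Z(200,170),b,W(460,67)))
def rect(n,f,q,z):
    P=onz(f,q,z)[:,:2];v=(P[1]-P[0]+P[2]-P[3]);p(n,P.mean(0),'dir',np.arctan2(v[1],v[0]),np.linalg.norm(P-np.roll(P,1,0),axis=1))
rect('long',b,[W(176,69),W(321,36),W(335,106),W(196,139)],.012);rect('longT',T,[Z(24,158),Z(127,142),Z(135,186),Z(31,205)],.012)
rect('sq',b,[W(253,205),W(327,240),W(298,307),W(224,273)],.01);rect('sqT',T,[Z(70,256),Z(122,289),Z(97,334),Z(43,300)],.01)
rect('carton',a,[W(323,153),W(451,126),W(459,173),W(338,198)],.045)
p('pen',onz(a,[W(509,264),W(611,328)],.006),'orange',onz(a,[W(558,135)],.01))
print(r.get_state()['eef_pos'],r.get_state()['time_s'])
```

```bash
python3 m.py
```

```text
wide [0.6077, -0.0745, 0.0024] 0.0002 [[0.6062, -0.0789, 0.016]] [[0.6051, -0.0681, 0.016]]
timer [0.4421, -0.0831, 0.011] 0.0009 [[0.4424, -0.0807, 0.016]]
timer a [0.4433, -0.0846] 3.0436 [0.0619, 0.0647, 0.0616, 0.0666]
timer b [0.4419, -0.0808] -3.0904 [0.0614, 0.0677, 0.0642, 0.0723]
narrow w1/top [0.4135, -0.264, -0.0044] 0.0012 [[0.4191, -0.2625, 0.016]]
bottle w2/scene [0.4315, 0.0971, 0.1149] 0.0038 [[0.432, 0.0985, 0.113]] top [0.4294, 0.0973, 0.1038] 0.0015
tube w2/scene [0.5968, 0.1112, 0.1204] 0.002 [[0.5992, 0.1109, 0.112]] top [0.5988, 0.1106, 0.1118] 0.0011
long [0.6013, 0.2968] dir -1.3642 [0.067, 0.1455, 0.0645, 0.144]
longT [0.5995, 0.296] dir -1.3888 [0.066, 0.1435, 0.0623, 0.1452]
sq [0.4335, 0.2879] dir -2.0198 [0.0806, 0.0841, 0.0809, 0.0867]
sqT [0.4313, 0.2865] dir -2.1174 [0.0702, 0.0853, 0.07, 0.0881]
carton [0.5663, -0.238] dir -1.3609 [0.0439, 0.1228, 0.0436, 0.1184]
pen [[0.4635, -0.3648, 0.006], [0.3921, -0.4849, 0.006]] orange [[0.5969, -0.4049, 0.01]]
[0.45050016 0.15751098 0.31155923] 2.55
```

The bottle is at (0.431, 0.0975) with its cap top at about 0.11, which matches its size. I'll descend on it.

Request:
{"name": "advance", "arguments": {"motion": "0.088 -0.0195 0.06 0.02 0\n0.088 -0.0195 0.06 0.06 0\n0.088 -0.0195 0.06 0.1 0\n0.088 -0.0195 0.06 0.14 0\n0.088 -0.0195 0.06 0.18 0\n0.088 -0.0195 0.06 0.22 0\n0.088 -0.0195 0.06 0.25 0\n0.088 -0.0195 0.06 0.2656 0\n0.088 -0.0195 0.06 0.2656 0\n0.088 -0.0195 0.06 0.2656 0"}}

```text
time_s: 3.38
eef_pos: [0.4303, 0.0986, 0.0459]
eef_rot: [[1.0, -0.002, -0.002], [-0.002, -1.0, -0.001], [-0.002, 0.001, -1.0]]
wrist_force: [0.0, 0.2, -0.4]
width: 0.0879
grip_force: 0.0
```

Request:
{"name": "advance", "arguments": {"motion": "0.03 0 0 0 0\n0.03 0 0 0 0\n0.03 0 0 0 0\n0.03 0 0 0 0\n0.03 0 0 0 0\n0.03 0 0 0 0\n0.03 0 0 0 0\n0.03 0 0 0 0", "grip_force": 20}}

```text
time_s: 4.05
eef_pos: [0.4313, 0.0974, 0.047]
eef_rot: [[1.0, -0.002, 0.001], [-0.002, -1.0, -0.003], [0.001, 0.003, -1.0]]
wrist_force: [-1.1, -6.9, 10.7]
width: 0.0498
grip_force: 19.2
```

Width 49.8 mm is less than the 54 mm expected, so I'll check the grasp before lifting.

```bash
python3 g.py w3; python3 -c "
from h import *
s=r.get_state();print(s['wrist_force'],s['width'],s['grip_force'])"
```

```text
4.1 [0.43128523 0.09743768 0.047015  ] [[ 9.99998166e-01 -1.70008528e-03  8.82166314e-04]
 [-1.69762552e-03 -9.99994690e-01 -2.78161662e-03]
 [ 8.86890616e-04  2.78011393e-03 -9.99995742e-01]]
[-0.04893938 -6.92331137  9.74439006] 0.04936594755046741 19.246010702481726
```

View pics/w3.png

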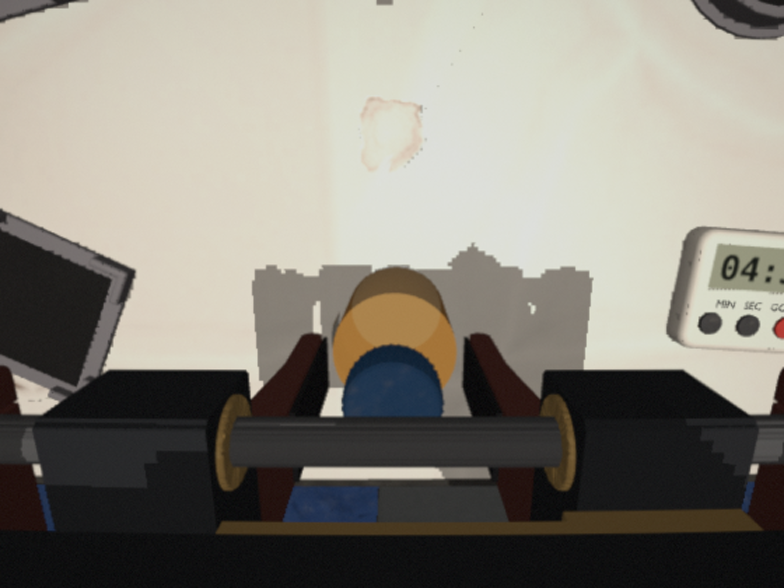

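Run:
```python
from h import *
import pickle
f=pickle.load(open('w3.pkl','rb'))
for z in(.113,.08,0.065):
  print(z,proj(f,[[.4313,.0974,z]])*1.4, proj(f,[[.4313,.0974+.027,z],[.4313,.0974-.027,z],[.4313+.027,.0974,z]])*1.4)
for px in((393,395),(393,397),):
  print(onz(f,[((px[0]+.5)/1.4-.5,(px[1]+.5)/1.4-.5)],.113))
print(onz(f,[((x+.5)/1.4-.5,(y+.5)/1.4-.5) for x,y in((393,345),(343,390),(443,390))],.113))
print(onz(f,[((x+.5)/1.4-.5,(y+.5)/1.4-.5) for x,y in((396,293),(334,340),(457,340))],.08), onz(f,[((396.5)/1.4-.5,267.5/1.4-.5)],0.))
```

```text
0.113 [[397.73974098 406.40105532]] [[306.82875301 406.59194108]
 [488.53766959 405.96872272]
 [397.69068237 319.32837008]]
0.08 [[396.9328618 363.7747597]] [[322.91524247 363.95799165]
 [470.87860907 363.49316869]
 [396.85897127 291.81717517]]
0.065 [[396.65741807 349.2269775 ]] [[328.41332158 349.40187601]
 [464.84131042 348.98625708]
 [396.57897368 282.55831055]]
[[0.43506379 0.09885444 0.113     ]]
[[0.43441962 0.09885648 0.113     ]]
[[0.45068356 0.09880531 0.113     ]
 [0.43670872 0.11354618 0.113     ]
 [0.4366063  0.08414264 0.113     ]]
[[0.45794635 0.09777178 0.08      ]
 [0.44059992 0.12010695 0.08      ]
 [0.4404609  0.07582986 0.08      ]] [[0.45226993 0.09738575 0.        ]]
```

Request:
{"name": "advance", "arguments": {"motion": "0.03 0 0 0 0\n0.03 0 0 0 0\n0.03 0 0 0 0\n0.03 0 0 0 0"}}

```text
time_s: 4.43
eef_pos: [0.4312, 0.0974, 0.047]
eef_rot: [[1.0, -0.002, 0.001], [-0.002, -1.0, -0.003], [0.001, 0.003, -1.0]]
wrist_force: [-0.5, -7.0, 10.0]
width: 0.0494
grip_force: 19.2
```

Request:
{"name": "advance", "arguments": {"motion": "0.03 0 0 -0.005 0\n0.03 0 0 -0.01 0\n0.03 0 0 -0.01 0\n0.03 0 0 -0.01 0\n0.03 0 0 -0.01 0"}}

```text
time_s: 4.85
eef_pos: [0.4303, 0.0997, 0.056]
eef_rot: [[1.0, 0.0, -0.0], [0.0, -1.0, 0.0], [-0.0, -0.0, -1.0]]
wrist_force: [-0.3, 1.0, -3.1]
width: 0.0437
grip_force: 18.0
```

Request:
{"name": "advance", "arguments": {"motion": "0.03 0 0 0.01 0\n0.03 0 0 0.01 0\n0.03 0 0 0.01 0\n0.05 0 0 0.01 0\n0.06 0 0 0.01 0\n0.088 0 0 0.01 0\n0.088 0 0 0.01 0\n0.088 0 0 0.01 0\n0.088 0 0 0.01 0"}}

```text
time_s: 5.6
eef_pos: [0.4303, 0.0999, 0.0459]
eef_rot: [[1.0, 0.0, -0.001], [0.0, -1.0, 0.0], [-0.001, -0.0, -1.0]]
wrist_force: [-0.7, 0.0, -0.7]
width: 0.0799
grip_force: 0.0
```

```bash
python3 g.py w4
```

```text
5.65 [0.43031321 0.09991494 0.04590071] [[ 9.99999792e-01  4.26879618e-04 -4.82566392e-04]
 [ 4.26998972e-04 -9.99999878e-01  2.47256828e-04]
 [-4.82460785e-04 -2.47462832e-04 -9.99999853e-01]]
```

View pics/w4.png

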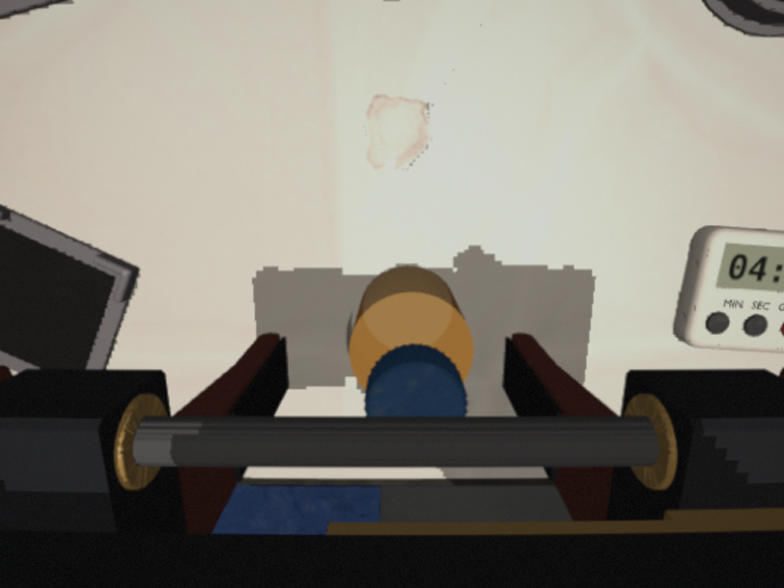

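The bottle still stands upright, about 5 mm to the right of the tool centre and a few mm nearer the robot (cap centre (415,393), front shoulder edge y=293). The pads rode up its shoulder, so I'll go lower and centre.

Request:
{"name": "advance", "arguments": {"motion": "0.088 -0.004 0.0055 0 0\n0.088 -0.004 0.0055 0.009 0\n0.088 -0.004 0.0055 0.009 0\n0.088 -0.004 0.0055 0.009 0\n0.05 -0.004 0.0055 0.009 0\n0.03 -0.004 0.0055 0.009 0\n0.03 -0.004 0.0055 0.009 0\n0.03 -0.004 0.0055 0.009 0\n0.03 -0.004 0.0055 0.009 0\n0.03 -0.004 0.0055 0.009 0\n0.03 -0.004 0.0055 0.009 0", "grip_force": 20}}

```text
time_s: 6.57
eef_pos: [0.4267, 0.0939, 0.0372]
eef_rot: [[1.0, -0.0, 0.0], [-0.0, -1.0, -0.0], [0.0, 0.0, -1.0]]
wrist_force: [0.5, -0.0, 0.3]
width: 0.053
grip_force: 20.0
```

Request:
{"name": "advance", "arguments": {"motion": "0.03 0 0 -0.02 0\n0.03 0 0 -0.05 0\n0.03 0 0 -0.09 0\n0.03 0 0 -0.12 0\n0.03 0.03 0.03 -0.12 0\n0.03 0.06 0.07 -0.12 0\n0.03 0.08 0.11 -0.12 0\n0.03 0.1 0.15 -0.12 0\n0.03 0.11 0.17 -0.12 0\n0.03 0.11 0.17 -0.12 0\n0.03 0.11 0.17 -0.12 0\n0.03 0.11 0.17 -0.12 0"}}

```text
time_s: 7.57
eef_pos: [0.5356, -0.0753, 0.1564]
eef_rot: [[1.0, -0.0, -0.002], [-0.0, -1.0, 0.001], [-0.002, -0.001, -1.0]]
wrist_force: [-0.1, 0.6, -2.1]
width: 0.053
grip_force: 20.0
```

```bash
python3 g.py w5
```

```text
7.6167 [ 0.53565996 -0.0745104   0.15665248] [[ 9.99997936e-01  1.49195149e-03 -1.37881688e-03]
 [ 1.49306726e-03 -9.99998559e-01  8.08545403e-04]
 [-1.37760858e-03 -8.10602401e-04 -9.99998723e-01]]
```

View pics/w5.png

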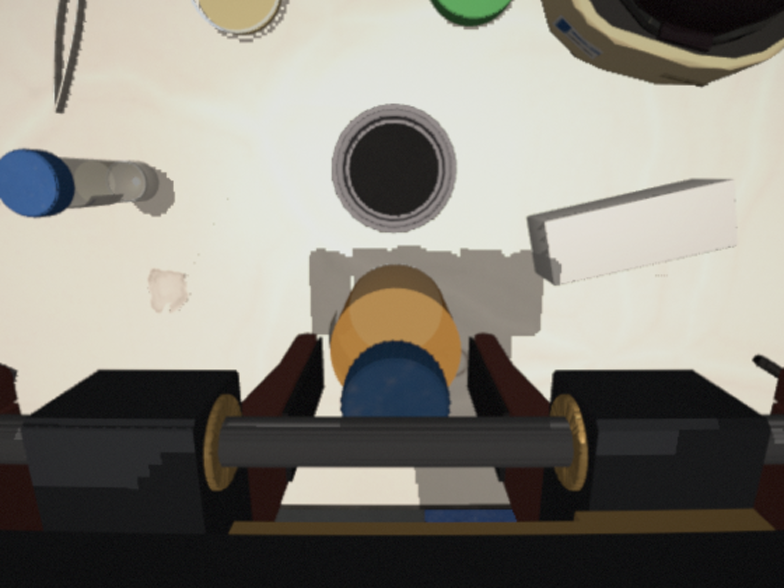

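Cup centred at (394,168), bottle hanging straight with its foot front at (395,265).

Run:
```python
from h import *
import pickle
f=pickle.load(open('w5.pkl','rb'));g=lambda x,y:((x+.5)/1.4-.5,(y+.5)/1.4-.5)
print(onz(f,[g(394,168),g(332,168),g(456,168),g(394,104),g(394,233)],.008))
T=grab("top");print(tri(T,((347+.5)/2.5-.5+120,(172+.5)/2.5-.5+135),f,g(394,168)))
# bottle foot front for its bottom height z=.12
print(onz(f,[g(395,265)],.1195), r.get_state()['eef_pos'])
```

```text
[[ 0.60799934 -0.07385958  0.008     ]
 [ 0.60806342 -0.03028373  0.008     ]
 [ 0.60802299 -0.11742946  0.008     ]
 [ 0.65037053 -0.07390211  0.008     ]
 [ 0.56236111 -0.07381278  0.008     ]]
(array([ 0.60811364, -0.07324978, -0.0225301 ]), np.float64(0.0013467684034152354))
[[ 0.55943575 -0.07462353  0.1195    ]] [ 0.53574714 -0.07424583  0.15685321]
```

Request:
{"name": "advance", "arguments": {"motion": "0.03 0.04 0 0 0\n0.03 0.072 0 0 0\n0.03 0.072 0 0.01 0\n0.03 0.072 0 0.04 0\n0.03 0.072 0 0.07 0\n0.03 0.072 0 0.09 0\n0.03 0.072 0 0.1 0\n0.03 0.072 0 0.106 0\n0.03 0.072 0 0.11 0\n0.03 0.072 0 0.11 0\n0.03 0.072 0 0.11 0"}}

```text
time_s: 8.58
eef_pos: [0.6094, -0.0758, 0.0483]
eef_rot: [[1.0, 0.0, 0.002], [0.0, -1.0, -0.0], [0.002, 0.0, -1.0]]
wrist_force: [0.5, 0.0, -2.6]
width: 0.053
grip_force: 20.0
```

Request:
{"name": "advance", "arguments": {"motion": "0.03 0 0 0.002 0\n0.03 0 0 0.004 0\n0.03 0 0 0.005 0\n0.03 0 0 0.006 0\n0.03 0 0 0.006 0\n0.03 0 0 0.006 0"}}

```text
time_s: 9.08
eef_pos: [0.6088, -0.0761, 0.0417]
eef_rot: [[1.0, -0.0, 0.001], [-0.0, -1.0, -0.0], [0.001, 0.0, -1.0]]
wrist_force: [-1.5, -0.9, 3.9]
width: 0.0533
grip_force: 20.0
```

Bottle has touched the cup floor (TCP rise matches the 4 mm floor). Release and go up, towards the tube.

Request:
{"name": "advance", "arguments": {"motion": "0.06 0 0 0 0\n0.088 0 0 0 0\n0.088 0 0 0 0\n0.088 0 0 0 0\n0.088 0 0 0 0\n0.088 0 0 -0.04 0\n0.088 0 0 -0.08 0\n0.088 0 0 -0.12 0\n0.088 0 0 -0.16 0\n0.088 0 0 -0.16 0\n0.088 0 0 -0.16 0"}}

```text
time_s: 10.0
eef_pos: [0.6104, -0.076, 0.2042]
eef_rot: [[1.0, -0.0, 0.006], [-0.0, -1.0, -0.001], [0.006, 0.001, -1.0]]
wrist_force: [-0.5, -0.8, -0.8]
width: 0.0876
grip_force: 0.0
```

Request:
{"name": "advance", "arguments": {"motion": "0.088 -0.05 -0.04 0 0\n0.088 -0.06 -0.08 0 0\n0.088 -0.065 -0.12 0 0\n0.088 -0.065 -0.14 0 0\n0.088 -0.065 -0.14 0 0\n0.088 -0.065 -0.14 0 0\n0.088 -0.065 -0.14 0 0"}}

```text
time_s: 10.58
eef_pos: [0.543, 0.0631, 0.1999]
eef_rot: [[1.0, -0.0, -0.002], [-0.0, -1.0, -0.001], [-0.002, 0.001, -1.0]]
wrist_force: [-0.2, 0.0, 0.1]
width: 0.0878
grip_force: 0.0
```

```bash
python3 g.py w6
```

```text
10.6333 [0.54329272 0.06228169 0.20006223] [[ 0.99999653 -0.00198239 -0.00173724]
 [-0.00198413 -0.99999753 -0.00100402]
 [-0.00173524  0.00100746 -0.99999799]]
```

View pics/w6.png

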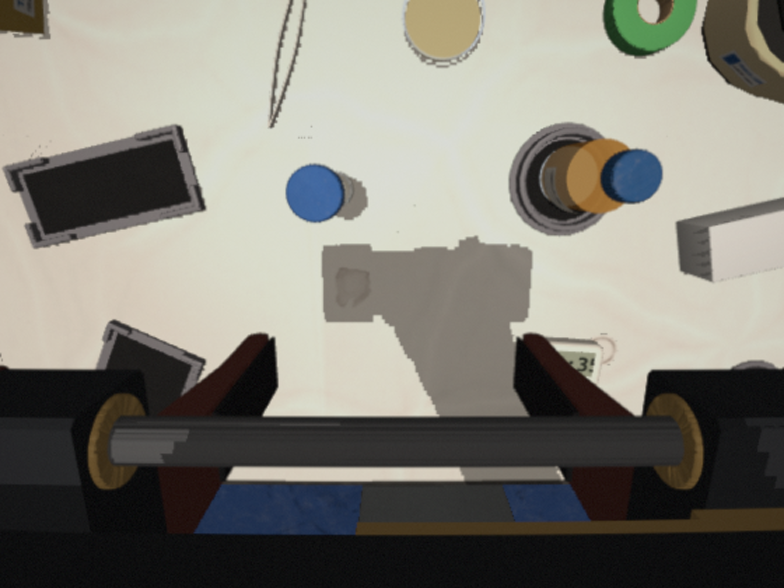

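The bottle stands in the cup (foot near (562,180)); tube cap at (315,192); long tray outer corners (5,166),(180,126),(204,207),(37,248).

Run:
```python
from h import *
import pickle
f=pickle.load(open('w6.pkl','rb'));g=lambda x,y:((x+.5)/1.4-.5,(y+.5)/1.4-.5)
b=pickle.load(open('w2.pkl','rb'))
print(onz(f,[g(315,192),g(286,192),g(344,192)],.112),tri(b,g(460,67),f,g(315,192)))
P=onz(f,[g(5,166),g(180,126),g(204,207),g(37,248)],.012);v=P[1]-P[0]+P[2]-P[3]
print(P,P.mean(0),np.arctan2(v[1],v[0]),np.linalg.norm(P-np.roll(P,1,0),axis=1),r.get_state()['eef_pos'])
```

```text
[[0.60076487 0.11039006 0.112     ]
 [0.60082112 0.12739067 0.112     ]
 [0.60072189 0.09341631 0.112     ]] (array([0.60032097, 0.11068709, 0.1084865 ]), np.float64(0.0008780549281723699))
[[0.6198325  0.3745717  0.012     ]
 [0.64819173 0.22955087 0.012     ]
 [0.58630301 0.21665314 0.012     ]
 [0.55384612 0.36006142 0.012     ]] [0.60204334 0.29520928 0.012     ] -1.3629873658982277 [0.06756293 0.14776768 0.06321839 0.14703532] [0.54329272 0.06228169 0.20006223]
```

Request:
{"name": "advance", "arguments": {"motion": "0.088 0.035 -0.03 0 0\n0.088 0.057 -0.0485 0 0\n0.088 0.057 -0.0485 0.04 0\n0.088 0.057 -0.0485 0.08 0\n0.088 0.057 -0.0485 0.12 0\n0.088 0.057 -0.0485 0.15 0\n0.088 0.057 -0.0485 0.158 0\n0.088 0.057 -0.0485 0.158 0\n0.05 0.057 -0.0485 0.158 0\n0.02 0.057 -0.0485 0.158 0\n0.02 0.057 -0.0485 0.158 0\n0.02 0.057 -0.0485 0.158 0", "grip_force": 10}}

```text
time_s: 11.63
eef_pos: [0.602, 0.1127, 0.0451]
eef_rot: [[1.0, -0.001, 0.003], [-0.001, -1.0, 0.001], [0.003, -0.001, -1.0]]
wrist_force: [-0.5, 0.1, -0.3]
width: 0.0647
grip_force: 0.0
```

Request:
{"name": "advance", "arguments": {"motion": "0.02 0 0 0 0\n0.02 0 0 0 0\n0.02 0 0 0 0\n0.02 0 0 0 0\n0.02 0 0 0 0"}}

```text
time_s: 12.05
eef_pos: [0.6006, 0.1124, 0.0432]
eef_rot: [[1.0, -0.0, 0.0], [-0.0, -1.0, -0.0], [0.0, 0.0, -1.0]]
wrist_force: [1.3, -1.0, 0.2]
width: 0.0338
grip_force: 10.0
```

Request:
{"name": "advance", "arguments": {"motion": "0.02 0 0 -0.02 0\n0.02 0 0 -0.06 0\n0.02 0 0 -0.1 0\n0.02 0 0 -0.14 0\n0.02 -0.03 0.02 -0.15 0\n0.02 -0.06 0.05 -0.15 0\n0.02 -0.09 0.08 -0.15 0\n0.02 -0.11 0.11 -0.15 0\n0.02 -0.13 0.14 -0.15 0\n0.02 -0.14 0.17 -0.15 0\n0.02 -0.15 0.2 -0.15 0\n0.02 -0.15 0.22 -0.15 0"}}

```text
time_s: 13.05
eef_pos: [0.4479, -0.1105, 0.1931]
eef_rot: [[1.0, -0.003, -0.001], [-0.003, -1.0, -0.001], [-0.001, 0.001, -1.0]]
wrist_force: [-0.6, -0.2, -1.2]
width: 0.0339
grip_force: 10.0
```

Request:
{"name": "advance", "arguments": {"motion": "0.02 -0.02 0.04 0 0\n0.02 -0.02 0.08 0 0\n0.02 -0.02 0.08 0 0\n0.02 -0.02 0.08 0 0\n0.02 -0.02 0.08 0 0\n0.02 -0.02 0.08 0 0"}}

```text
time_s: 13.55
eef_pos: [0.4308, -0.1861, 0.1931]
eef_rot: [[1.0, 0.002, -0.0], [0.002, -1.0, 0.001], [-0.0, -0.001, -1.0]]
wrist_force: [0.5, -0.2, -1.0]
width: 0.0339
grip_force: 10.0
```

```bash
python3 g.py w7
```

```text
13.6 [ 0.43084389 -0.18593684  0.19309024] [[ 9.99997316e-01  2.31623221e-03 -6.34696644e-05]
 [ 2.31625976e-03 -9.99997222e-01  4.37448681e-04]
 [-6.24562553e-05 -4.37594518e-04 -9.99999902e-01]]
```

View pics/w7.png

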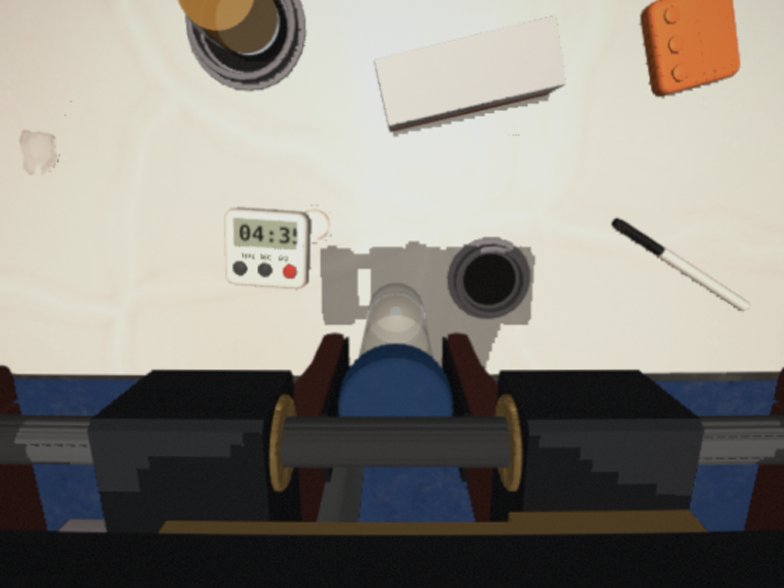

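Narrow cup at (489,278), tube hanging with its foot front at (396,284). Timer corners (226,208),(311,211),(308,287),(225,284), carton top (375,60),(555,16),(564,86),(390,129).

Run:
```python
from h import *
import pickle
f=pickle.load(open('w7.pkl','rb'));a=pickle.load(open('w1.pkl','rb'));g=lambda x,y:((x+.5)/1.4-.5,(y+.5)/1.4-.5)
print(onz(f,[g(489.5,278),g(448,278),g(531,278),g(489,238),g(489,317)],.008),tri(a,g(414,305),f,g(489.5,278)))
print('tube foot front',onz(f,[g(396,284)],.15))
def rc(q,z):
  P=onz(f,[g(*k) for k in q],z);v=P[1]-P[0]+P[2]-P[3];print(P.mean(0),np.arctan2(v[1],v[0]),np.linalg.norm(P-np.roll(P,1,0),axis=1))
rc([(226,208),(311,211),(308,287),(225,284)],.014);rc([(375,60),(555,16),(564,86),(390,129)],.045)
print(r.get_state()['eef_pos'])
```

```text
[[ 0.41677169 -0.26306362  0.008     ]
 [ 0.41670864 -0.2288908   0.008     ]
 [ 0.41684157 -0.29734118  0.008     ]
 [ 0.44970273 -0.26103259  0.008     ]
 [ 0.38331049 -0.26432804  0.008     ]] (array([ 0.41705771, -0.26285377,  0.00881485]), np.float64(0.00023422448768706434))
tube foot front [[ 0.44358692 -0.18587479  0.15      ]]
[ 0.44206998 -0.08347108  0.014     ] -1.6067612071908874 [0.06131713 0.06671665 0.06124379 0.06772043]
[ 0.56553502 -0.23597679  0.045     ] -1.3382789254964693 [0.04520833 0.12197505 0.0442818  0.12151363]
[ 0.43084389 -0.18593684  0.19309024]
```

Request:
{"name": "advance", "arguments": {"motion": "0.02 -0.006 0.04 0 0\n0.02 -0.0125 0.078 0 0\n0.02 -0.0125 0.078 0 0\n0.02 -0.0125 0.078 0.03 0\n0.02 -0.0125 0.078 0.07 0\n0.02 -0.0125 0.078 0.1 0\n0.02 -0.0125 0.078 0.125 0\n0.02 -0.0125 0.078 0.135 0\n0.02 -0.0125 0.078 0.14 0\n0.02 -0.0125 0.078 0.14 0\n0.02 -0.0125 0.078 0.14 0"}}

```text
time_s: 14.52
eef_pos: [0.4191, -0.2655, 0.0543]
eef_rot: [[1.0, 0.0, 0.002], [0.0, -1.0, -0.001], [0.002, 0.001, -1.0]]
wrist_force: [0.6, 1.0, 0.4]
width: 0.0339
grip_force: 10.0
```

Request:
{"name": "advance", "arguments": {"motion": "0.02 0 0 0.002 0\n0.02 0 0 0.004 0\n0.02 0 0 0.006 0\n0.02 0 0 0.006 0\n0.02 0 0 0.006 0"}}

```text
time_s: 14.93
eef_pos: [0.418, -0.2655, 0.0473]
eef_rot: [[1.0, -0.0, 0.0], [-0.0, -1.0, -0.0], [0.0, 0.0, -1.0]]
wrist_force: [-1.0, 0.2, 0.6]
width: 0.0337
grip_force: 10.0
```

Tube is down (TCP 0.0473 matches floor + 4 mm). Release, rise, and check joints for the turn.

Request:
{"name": "advance", "arguments": {"motion": "0.02 0 0 0.001 0\n0.05 0 0 0.001 0\n0.07 0 0 0.001 0\n0.088 0 0 0.001 0\n0.088 0 0 0.001 0\n0.088 0 0 -0.04 0\n0.088 0 0 -0.08 0\n0.088 0 0 -0.12 0\n0.088 0 0 -0.15 0\n0.088 0 0 -0.15 0\n0.088 0 0 -0.15 0"}}

```text
time_s: 15.85
eef_pos: [0.4191, -0.2661, 0.1989]
eef_rot: [[1.0, -0.0, 0.004], [-0.0, -1.0, -0.002], [0.004, 0.002, -1.0]]
wrist_force: [-0.4, -0.3, -0.7]
width: 0.0879
grip_force: 0.0
```

```bash
python3 -c "
from h import *
s=r.get_state();print(s['joint_positions'],s['eef_pos']);f=grab('wrist');cv2.imwrite('pics/w8.png',f['img'])"
```

```text
[ 0.6074769   0.18241469 -0.18920598  1.95789583  0.04108147  1.0007236
 -1.17188146] [ 0.4190511  -0.26606331  0.1988772 ]
```

The rows are not in the units I measure in: turns go in shares of pi rad. I convert before sending: -1.5 rad / 3.1416 = -0.4775.

Request:
{"name": "advance", "arguments": {"motion": "0.088 0.03 -0.01 0 -0.0398\n0.088 0.06 -0.02 0 -0.0796\n0.088 0.09 -0.03 0 -0.1194\n0.088 0.12 -0.03 0 -0.1592\n0.088 0.147 -0.03 0 -0.1989\n0.088 0.147 -0.03 0 -0.2387\n0.088 0.147 -0.03 0 -0.2785\n0.088 0.147 -0.03 0 -0.3183\n0.088 0.147 -0.03 0 -0.3581\n0.088 0.147 -0.03 0 -0.3979\n0.088 0.147 -0.03 0 -0.4377\n0.088 0.147 -0.03 0 -0.4775"}}

```text
time_s: 16.9
eef_pos: [0.5637, -0.235, 0.1945]
eef_rot: [[0.064, 0.998, -0.004], [0.998, -0.064, 0.002], [0.002, -0.004, -1.0]]
wrist_force: [-0.8, 0.2, -0.1]
width: 0.088
grip_force: 0.0
```

Request:
{"name": "advance", "arguments": {"motion": "0.088 0 0 0 -0.0382\n0.088 0 0 0 -0.0764\n0.088 0 0 0 -0.0923\n0.088 0 0 0 -0.0923\n0.088 0 0 0 -0.0923\n0.088 0 0 0 -0.0923"}}

```text
time_s: 17.4
eef_pos: [0.5644, -0.2353, 0.1959]
eef_rot: [[-0.216, 0.976, -0.002], [0.976, 0.216, 0.001], [0.001, -0.002, -1.0]]
wrist_force: [-0.2, 0.1, -0.1]
width: 0.0878
grip_force: 0.0
```

```bash
python3 g.py w9;python3 - <<'E'
from h import *
import pickle
f=pickle.load(open('w9.pkl','rb'));hsv=cv2.cvtColor(f['img'],cv2.COLOR_BGR2HSV)
# predicted carton corners
c=np.array([.566,-.237]);u=np.array([np.cos(-1.35),np.sin(-1.35)]);v=np.array([-u[1],u[0]])
print(proj(f,[[*(c+s*u*.062+t*v*.022),.045] for s,t in((-1,-1),(-1,1),(1,1),(1,-1))])*1.4)
s=r.get_state();R=np.array(s['eef_rot']);print(np.arctan2(R[1,0],R[0,0]),R.T@(np.array([.566,-.237,.009])-s['eef_pos']))
E
```

```text
17.45 [ 0.56458498 -0.23529148  0.19627652] [[-2.15939036e-01  9.76406056e-01 -1.24386483e-03]
 [ 9.76406447e-01  2.15939926e-01  6.30653387e-04]
 [ 8.84373867e-04 -1.07833496e-03 -9.99999028e-01]]
[[365.78528261 187.1341585 ]
 [427.35760903 186.89718037]
 [425.34713384 350.39742606]
 [368.76805146 350.56793231]]
1.7884498674465799 [-0.00213939  0.00121464  0.1872735 ]
```

View pics/w9.png

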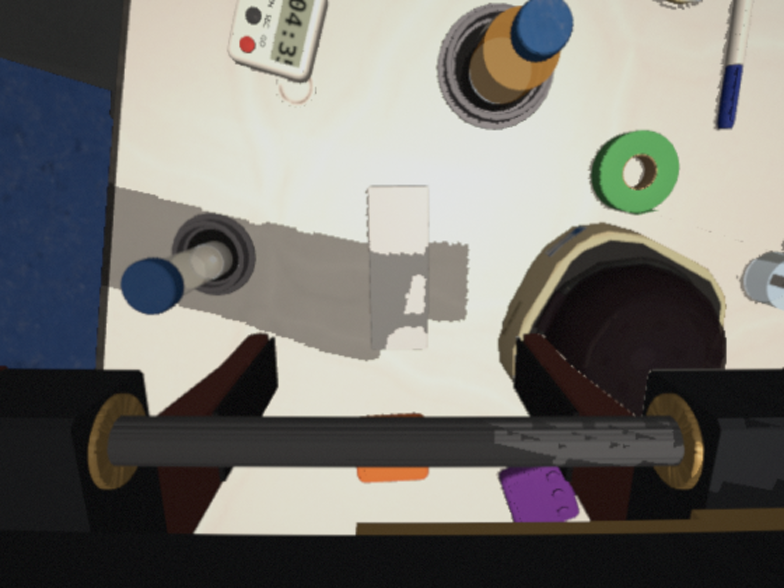

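Carton corners (369,185),(428,186),(427,348),(374,350) fit the prediction within 2 px. The bowl right of it lies near the gripper body's path, so I'll check its height and distance.

Run:
```python
from h import *
import pickle
g=lambda x,y:((x+.5)/1.4-.5,(y+.5)/1.4-.5);Z=lambda x,y:((x+.5)/2.5-.5+120,(y+.5)/2.5-.5+135);Q=lambda x,y:((x+.5)/2.6-.5+120,(y+.5)/2.6-.5+160)
a=pickle.load(open('w1.pkl','rb'));f=pickle.load(open('w9.pkl','rb'));T=grab("top");S=grab("scene")
print('base w1',onz(a,[g(335,40),g(410,60),g(480,25)],0.))
for z in(0,.04,.06,.08,.1): print(z,onz(T,[Z(478,130),Z(478,118)],z)[:,:2].round(3).tolist(),'w1 rim inner',onz(a,[g(405,42)],z)[:,:2].round(3).tolist(),'w9 rim left',onz(f,[g(500,350),g(535,330)],z)[:,:2].round(3).tolist())
print(tri(T,Z(480,70),S,(262,150)))
```

```text
base w1 [[ 0.68500946 -0.17974589  0.        ]
 [ 0.6672808  -0.25421922  0.        ]
 [ 0.70023965 -0.32248299  0.        ]]
0 [[0.667, -0.257], [0.684, -0.256]] w1 rim inner [[0.684, -0.249]] w9 rim left [[0.672, -0.294], [0.696, -0.27]]
0.04 [[0.663, -0.253], [0.679, -0.253]] w1 rim inner [[0.673, -0.248]] w9 rim left [[0.659, -0.281], [0.681, -0.259]]
0.06 [[0.661, -0.252], [0.677, -0.251]] w1 rim inner [[0.668, -0.248]] w9 rim left [[0.653, -0.275], [0.674, -0.254]]
0.08 [[0.658, -0.25], [0.674, -0.25]] w1 rim inner [[0.663, -0.248]] w9 rim left [[0.647, -0.269], [0.666, -0.249]]
0.1 [[0.656, -0.248], [0.672, -0.248]] w1 rim inner [[0.657, -0.248]] w9 rim left [[0.64, -0.262], [0.659, -0.244]]
(array([ 0.7437668 , -0.25444763,  0.04922872]), np.float64(0.00020343710542682677))
```

The bowl's rim is about 5 cm high at x≈0.66, so the gripper body (bottom at about 0.09) clears it. Descend and grip.

Request:
{"name": "advance", "arguments": {"motion": "0.088 -0.002 0.001 0.02 0\n0.088 -0.002 0.001 0.06 0\n0.088 -0.002 0.001 0.1 0\n0.088 -0.002 0.001 0.14 0\n0.088 -0.002 0.001 0.17 0\n0.088 -0.002 0.001 0.183 0\n0.088 -0.002 0.001 0.183 0\n0.088 -0.002 0.001 0.183 0\n0.06 -0.002 0.001 0.183 0\n0.03 -0.002 0.001 0.183 0\n0.03 -0.002 0.001 0.183 0\n0.03 -0.002 0.001 0.183 0", "grip_force": 20}}

```text
time_s: 18.55
eef_pos: [0.5673, -0.2376, 0.0156]
eef_rot: [[-0.217, 0.976, 0.002], [0.976, 0.217, -0.001], [-0.001, 0.002, -1.0]]
wrist_force: [-0.1, 0.3, 0.1]
width: 0.0644
grip_force: 0.0
```

Request:
{"name": "advance", "arguments": {"motion": "0.03 0 0 0 0\n0.03 0 0 0 0\n0.03 0 0 0 0\n0.03 0 0 0 0"}}

```text
time_s: 18.88
eef_pos: [0.5669, -0.2372, 0.0146]
eef_rot: [[-0.217, 0.976, 0.001], [0.976, 0.217, -0.0], [-0.0, 0.001, -1.0]]
wrist_force: [-0.0, 0.2, 2.3]
width: 0.0384
grip_force: 1.1
```

Request:
{"name": "advance", "arguments": {"motion": "0.03 0 0 -0.03 0\n0.03 0 0 -0.07 0\n0.03 0 0 -0.11 0\n0.03 0 0 -0.15 0\n0.03 0 0 -0.15 0\n0.03 0 0 -0.15 0\n0.03 0 0 -0.15 0"}}

```text
time_s: 19.47
eef_pos: [0.5657, -0.2373, 0.1635]
eef_rot: [[-0.217, 0.976, -0.001], [0.976, 0.217, -0.0], [0.0, -0.001, -1.0]]
wrist_force: [-0.8, -0.8, -1.1]
width: 0.0299
grip_force: 0.0
```

The grip failed: the fingers closed on nothing. I'll look again.

```bash
python3 g.py w10
```

```text
19.5167 [ 0.56521291 -0.23712321  0.16262199] [[-2.17213939e-01  9.76120848e-01 -2.48881255e-03]
 [ 9.76123342e-01  2.17216090e-01  6.25925181e-04]
 [ 1.15158875e-03 -2.29342835e-03 -9.99996707e-01]]
```

View pics/w10.png

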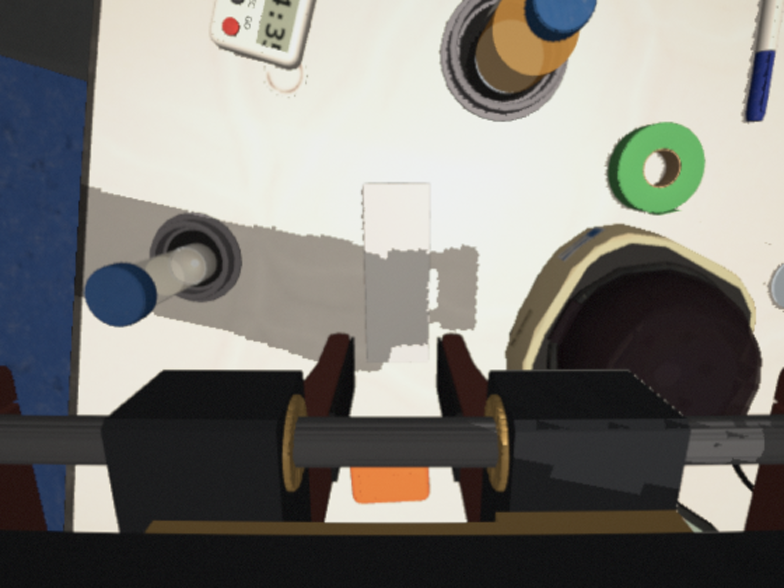

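The carton has not moved (corners (363,182),(430,183),(428,360),(366,362)), so the pads slid off its top. I'll triangulate its real height.

Run:
```python
from h import *
import pickle
L=lambda n:pickle.load(open(n+'.pkl','rb'));g=lambda x,y:((x+.5)/1.4-.5,(y+.5)/1.4-.5)
v1,v7,v9,v10,v5=map(L,('w1','w7','w9','w10','w5'))
C={'A':(((451*0+323),153),(375,60),(428,186),(430,183)),'B':((451,126),(555,16),(427,348),(428,360)),'C':((459,173),(564,86),(374,350),(366,362)),'D':((338,198),(390,127),(369,185),(363,182))}
for k,q in C.items():
    print(k,*[np.round(tri(x,g(*i),y,g(*j))[0],4).tolist() for x,i,y,j in((v7,q[1],v9,q[2]),(v7,q[1],v10,q[3]),(v9,q[2],v10,q[3]))])
# bottom edge corner seen in w5: top D at (545,222)?; widths at given z
for z in(.02,.03,.045):
    for f,k in((v7,1),(v9,2),(v10,3)):
        P=onz(f,[g(*C[c][k]) for c in'ABCD'],z);print(z,k,np.linalg.norm(P-np.roll(P,1,0),axis=1).round(4),P.mean(0).round(4))
```

```text
A [0.5744, -0.1712, 0.0408] [0.5743, -0.1712, 0.0412] [0.5735, -0.1708, 0.0517]
B [0.6021, -0.2914, 0.042] [0.6016, -0.2908, 0.0432] [0.6053, -0.2993, 0.0196]
C [0.5623, -0.3084, 0.0224] [0.5584, -0.3008, 0.0437] [0.5594, -0.2892, 0.0743]
D [0.5321, -0.1806, 0.0291] [0.5313, -0.1807, 0.0376] [0.5371, -0.1773, 0.1298]
0.02 1 [0.0471 0.1309 0.0475 0.1301] [ 0.5709 -0.2397  0.02  ]
0.02 2 [0.0452 0.1315 0.0442 0.1341] [ 0.5688 -0.24    0.02  ]
0.02 3 [0.0467 0.1318 0.0475 0.1341] [ 0.5675 -0.2402  0.02  ]
0.03 1 [0.0459 0.1273 0.0462 0.1265] [ 0.5689 -0.2382  0.03  ]
0.03 2 [0.044  0.128  0.043  0.1305] [ 0.5683 -0.2382  0.03  ]
0.03 3 [0.0453 0.1279 0.0461 0.1301] [ 0.567  -0.2382  0.03  ]
0.045 1 [0.0439 0.122  0.0443 0.1212] [ 0.5659 -0.236   0.045 ]
0.045 2 [0.0421 0.1226 0.0412 0.125 ] [ 0.5676 -0.2353  0.045 ]
0.045 3 [0.0433 0.122  0.044  0.1242] [ 0.5663 -0.2352  0.045 ]
```

Run:
```python
from h import *
import pickle
g=lambda x,y:((x+.5)/1.4-.5,(y+.5)/1.4-.5)
for n,w,q in(('w10',.0299,[(354,337),(437,337)]),('w9',.0878,[(276,337),(515,337)]),('w7',.0339,[(348,337),(444,337)])):
    f=pickle.load(open(n+'.pkl','rb'));H=np.array(f['hand_eye']);K={**f,'xyz':H[:3,3],'attitude':H[:3,:3]}
    o,v=ray(K,[g(*k) for k in q])
    for d,s in zip(v,(-1,1)):
        t=(s*w/2-o[1])/d[1];print(n,o+t*d)
s=r.get_state();print(s['joint_positions'],s['eef_pos'],s['width'])
```

```text
w10 [ 0.00987224 -0.01495    -0.02999014]
w10 [ 0.01165362  0.01495    -0.03513972]
w9 [ 0.0094358  -0.0439     -0.02878765]
w9 [ 0.01002804  0.0439     -0.0305564 ]
w7 [ 0.01236866 -0.01695    -0.03856306]
w7 [ 0.01042835  0.01695    -0.03302351]
[ 0.69361916  0.45802712 -0.53167816  1.70911454  0.26154069  1.04837946
  0.29377139] [ 0.56521291 -0.23712321  0.16262199] 0.03019845822707664
```

The image puts the finger tips about 30 mm behind the stated TCP (x ±10 mm agrees with the pads), so the grip was just at the carton's top edge. I'll grip about 30 mm lower.

Request:
{"name": "advance", "arguments": {"motion": "0.088 0.001 0 0.02 0\n0.088 0.001 0 0.04 0\n0.088 0.001 0 0.05 0\n0.088 0.001 0 0.06 0\n0.088 0.001 0 0.07 0\n0.088 0.001 0 0.08 0\n0.088 0.001 0 0.1 0\n0.088 0.001 0 0.125 0\n0.088 0.001 0 0.15 0\n0.088 0.001 0 0.165 0\n0.088 0.001 0 0.165 0\n0.088 0.001 0 0.165 0"}}

```text
time_s: 20.52
eef_pos: [0.5659, -0.236, -0.0014]
eef_rot: [[-0.217, 0.976, -0.001], [0.976, 0.217, 0.001], [0.001, -0.001, -1.0]]
wrist_force: [0.3, -0.6, 0.1]
width: 0.0876
grip_force: 0.0
```

Request:
{"name": "advance", "arguments": {"motion": "0.088 0 0 0.005 0\n0.088 0 0 0.01 0\n0.088 0 0 0.012 0\n0.088 0 0 0.012 0\n0.088 0 0 0.012 0"}}

```text
time_s: 20.93
eef_pos: [0.5663, -0.2363, -0.0125]
eef_rot: [[-0.217, 0.976, 0.0], [0.976, 0.217, -0.0], [-0.0, 0.0, -1.0]]
wrist_force: [-0.2, 0.3, 0.3]
width: 0.0876
grip_force: 0.0
```

No contact at TCP z = -0.0125, which confirms it. Close and lift a little.

Request:
{"name": "advance", "arguments": {"motion": "0.06 0 0 0 0\n0.03 0 0 0 0\n0.03 0 0 0 0\n0.03 0 0 0 0\n0.03 0 0 0 0\n0.03 0 0 0 0\n0.03 0 0 0 0\n0.03 0 0 0 0\n0.03 0 0 0 0\n0.03 0 0 0 0", "grip_force": 20}}

```text
time_s: 21.77
eef_pos: [0.5663, -0.2362, -0.0128]
eef_rot: [[-0.217, 0.976, 0.0], [0.976, 0.217, 0.0], [-0.0, 0.0, -1.0]]
wrist_force: [0.5, 0.3, -0.9]
width: 0.0437
grip_force: 20.0
```

Request:
{"name": "advance", "arguments": {"motion": "0.03 0 0 -0.005 0\n0.03 0 0 -0.01 0\n0.03 0 0 -0.01 0\n0.03 0 0 -0.01 0"}}

```text
time_s: 22.1
eef_pos: [0.5664, -0.2364, -0.0024]
eef_rot: [[-0.217, 0.976, 0.001], [0.976, 0.217, -0.0], [-0.0, 0.001, -1.0]]
wrist_force: [-0.2, 0.4, -1.5]
width: 0.0437
grip_force: 20.0
```

Request:
{"name": "advance", "arguments": {"motion": "0.03 0 0 -0.04 0\n0.03 0 0 -0.08 0\n0.03 0 0 -0.12 0\n0.03 0 0 -0.16 0\n0.03 0 0 -0.165 0\n0.03 0.035 0.01 -0.165 0\n0.03 0.07 0.02 -0.165 0\n0.03 0.105 0.03 -0.165 0\n0.03 0.14 0.04 -0.165 0\n0.03 0.175 0.05 -0.165 0\n0.03 0.21 0.06 -0.165 0\n0.03 0.245 0.07 -0.165 0"}}

```text
time_s: 23.1
eef_pos: [0.5807, 0.0196, 0.1617]
eef_rot: [[-0.217, 0.976, -0.001], [0.976, 0.217, -0.0], [-0.0, -0.001, -1.0]]
wrist_force: [0.7, 0.4, -2.6]
width: 0.044
grip_force: 20.0
```

Request:
{"name": "advance", "arguments": {"motion": "0.03 0.035 0.01 0 0\n0.03 0.07 0.02 0 0\n0.03 0.105 0.03 0 0\n0.03 0.14 0.04 0 0\n0.03 0.175 0.05 0 0\n0.03 0.21 0.06 0 0\n0.03 0.22 0.06 0 0\n0.03 0.22 0.06 0 0\n0.03 0.22 0.06 0 0\n0.03 0.22 0.06 0 0"}}

```text
time_s: 23.93
eef_pos: [0.5924, 0.2435, 0.1615]
eef_rot: [[-0.215, 0.977, -0.001], [0.977, 0.215, -0.002], [-0.002, -0.001, -1.0]]
wrist_force: [0.8, 0.3, -2.0]
width: 0.0438
grip_force: 20.0
```

Run:
```python
from h import *
s=r.get_state();R=np.array(s['eef_rot']);print(np.arctan2(R[1,0],R[0,0]),s['eef_pos'],R.T@(np.array([.6012,.296,0])-s['eef_pos']),s['joint_positions'][6])
```

```text
1.7877995812794312 [0.59235967 0.24349883 0.16148106] [0.04966404 0.02009158 0.16137059] -0.5457423409834774
```

In the tool's units: 0.01 rad / 3.1416 = 0.0032.

Request:
{"name": "advance", "arguments": {"motion": "0.03 0.03 0.01 0 0.0032\n0.03 0.05 0.02 0 0.0032\n0.03 0.05 0.02 0 0.0032\n0.03 0.05 0.02 0.04 0.0032\n0.03 0.05 0.02 0.08 0.0032\n0.03 0.05 0.02 0.12 0.0032\n0.03 0.05 0.02 0.145 0.0032\n0.03 0.05 0.02 0.15 0.0032\n0.03 0.05 0.02 0.15 0.0032\n0.03 0.05 0.02 0.15 0.0032\n0.03 0.05 0.02 0.15 0.0032"}}

```text
time_s: 24.85
eef_pos: [0.6027, 0.2995, 0.0148]
eef_rot: [[-0.206, 0.978, 0.004], [0.978, 0.206, 0.002], [0.001, 0.004, -1.0]]
wrist_force: [-0.3, -0.5, -1.8]
width: 0.0436
grip_force: 20.0
```

Run:
```python
from h import *
s=r.get_state();R=np.array(s['eef_rot']);print(np.arctan2(R[1,0],R[0,0]),s['eef_pos'],R.T@(np.array([.6012,.296,-.0088])-s['eef_pos']))
```

```text
1.7787709256053517 [0.60267144 0.29952944 0.01482863] [-0.00317634 -0.00226239  0.02361624]
```

Request:
{"name": "advance", "arguments": {"motion": "0.03 -0.003 -0.001 0 0\n0.03 -0.003 -0.001 0.006 0\n0.03 -0.003 -0.001 0.012 0\n0.03 -0.003 -0.001 0.018 0\n0.03 -0.003 -0.001 0.02 0\n0.03 -0.003 -0.001 0.022 0\n0.03 -0.003 -0.001 0.023 0\n0.03 -0.003 -0.001 0.023 0\n0.03 -0.003 -0.001 0.023 0"}}

```text
time_s: 25.6
eef_pos: [0.5997, 0.2953, -0.0089]
eef_rot: [[-0.208, 0.978, -0.001], [0.978, 0.208, -0.002], [-0.002, -0.001, -1.0]]
wrist_force: [-7.7, -6.4, 17.5]
width: 0.044
grip_force: 20.0
```

Request:
{"name": "advance", "arguments": {"motion": "0.03 0 0 -0.001 0\n0.03 0 0 -0.001 0\n0.03 0 0 -0.001 0"}}

```text
time_s: 25.85
eef_pos: [0.6002, 0.2957, -0.0089]
eef_rot: [[-0.207, 0.978, -0.0], [0.978, 0.207, -0.001], [-0.001, -0.0, -1.0]]
wrist_force: [-3.4, -3.2, 10.2]
width: 0.0438
grip_force: 20.0
```

Run:
```python
from h import *
f=grab('wrist')
# overlay expected tray corners / carton bottom for a code check
cv2.imwrite('pics/w11.png',f['img'])
```

```text
(no output)
```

Rigid contact at the expected 4 mm floor height. Release, rise and go on to a view of the square tray.

Request:
{"name": "advance", "arguments": {"motion": "0.05 0 0 -0.001 0\n0.07 0 0 -0.001 0\n0.088 0 0 -0.001 0\n0.088 0 0 -0.001 0\n0.088 0 0 -0.001 0\n0.088 0 0 -0.001 0\n0.088 0 0 -0.04 0\n0.088 0 0 -0.08 0\n0.088 0 0 -0.12 0\n0.088 0 0 -0.16 0\n0.088 0 0 -0.2 0\n0.088 0 0 -0.2 0"}}

```text
time_s: 26.9
eef_pos: [0.604, 0.2992, 0.1996]
eef_rot: [[-0.207, 0.978, 0.012], [0.978, 0.207, 0.007], [0.004, 0.013, -1.0]]
wrist_force: [1.3, 1.1, 1.0]
width: 0.0883
grip_force: 0.0
```

Request:
{"name": "advance", "arguments": {"motion": "0.088 -0.03 -0.03 0 0.0318\n0.088 -0.05 -0.06 0 0.0637\n0.088 -0.06 -0.1 0 0.0764\n0.088 -0.07 -0.13 0 0.0764\n0.088 -0.07 -0.165 0 0.0764\n0.088 -0.07 -0.165 0 0.0764\n0.088 -0.07 -0.165 0 0.0764\n0.088 -0.07 -0.165 0 0.0764"}}

```text
time_s: 27.57
eef_pos: [0.4544, 0.1934, 0.1906]
eef_rot: [[0.031, 1.0, 0.002], [1.0, -0.031, 0.0], [0.0, 0.002, -1.0]]
wrist_force: [-0.4, 0.4, 0.4]
width: 0.0881
grip_force: 0.0
```

```bash
python3 g.py w12
```

Run:
```python
from h import *
import pickle
f=pickle.load(open('w12.pkl','rb'));im=f['img'].copy()
P=proj(f,[[.4325,.2872,.005],[.6012,.296,.05]]);print(P)
g=cv2.cvtColor(im,cv2.COLOR_BGR2GRAY);m=cv2.morphologyEx((g<150).astype(np.uint8)*255,cv2.MORPH_OPEN,np.ones((3,3)))
n,l,st,ce=cv2.connectedComponentsWithStats(m)
for i in range(1,n):
    if st[i,4]>200: print(i,st[i],ce[i].round(1))
i=l[int(P[0,1]),int(P[0,0])];print('tray',i)
c=max(cv2.findContours((l==i).astype(np.uint8),cv2.RETR_EXTERNAL,cv2.CHAIN_APPROX_NONE)[0],key=cv2.contourArea)
for z in(0,.005,.01):
    Q=onz(f,c[:,0,:],z)[:,:2]; R=cv2.minAreaRect((Q*1000).astype(np.float32));print(z,R)
```

```text
27.6167 [0.45471472 0.19372078 0.19047833] [[ 3.11424557e-02  9.99514242e-01  1.19503629e-03]
 [ 9.99514528e-01 -3.11435262e-02  8.87901116e-04]
 [ 9.24687455e-04  1.16680471e-03 -9.99998892e-01]]
[[258.91137635 101.54963167]
 [433.87924235  83.18769796]]
1 [     0      0    560    420 127237] [210.8 262.6]
2 [ 522    0   38   57 1732] [543.7  28.8]
3 [ 372    4   69  156 3959] [397.4  81.6]
4 [ 209   42   92  109 5478] [254.6  97.4]
tray 4
0 ((431.4488525390625, 291.007568359375), (89.54679107666016, 86.2830810546875), 64.1894760131836)
0.005 ((431.7713623046875, 290.60223388671875), (88.37996673583984, 85.15873718261719), 64.18948364257812)
0.01 ((432.0937805175781, 290.19696044921875), (87.21309661865234, 84.03440856933594), 64.1894760131836)
```

Square tray found: centre (0.4318, 0.2905), 88×85 mm as it must be, long side at 1.120 rad. On to the timer.

Request:
{"name": "advance", "arguments": {"motion": "0.088 -0.04 0 0 0\n0.088 -0.08 0 0 0\n0.088 -0.12 0 0 0\n0.088 -0.16 0 0 0\n0.088 -0.2 0 0 0\n0.088 -0.24 0 0 0\n0.088 -0.28 0 0 0\n0.088 -0.32 0 0 0\n0.088 -0.355 0 0 0\n0.088 -0.355 0 0 0\n0.088 -0.355 0 0 0\n0.088 -0.355 0 0 0"}}

```text
time_s: 28.62
eef_pos: [0.4435, -0.1611, 0.1899]
eef_rot: [[0.031, 1.0, 0.0], [1.0, -0.031, 0.001], [0.001, 0.0, -1.0]]
wrist_force: [1.0, 0.8, -0.2]
width: 0.088
grip_force: 0.0
```

```bash
python3 g.py w13
```

Run:
```python
from h import *
import pickle
f=pickle.load(open('w13.pkl','rb'));im=f['img']
P=proj(f,[[.442,-.0835,.016]])[0];print(P)
e=cv2.Canny(cv2.GaussianBlur(im,(3,3),0),25,70);e[300:]=0
m=np.zeros_like(e);cv2.circle(m,tuple(int(v) for v in P),62,255,-1);e&=m
n,l,st,ce=cv2.connectedComponentsWithStats(cv2.dilate(e,np.ones((3,3))))
for i in range(1,n):
    if st[i,4]>80:
        c=np.argwhere((l==i)&(e>0))[:,::-1].astype(float);R=cv2.minAreaRect((onz(f,c,.01)[:,:2]*1000).astype(np.float32));print(st[i],R)
x,y=P.astype(int);cv2.imwrite('pics/tim.png',cv2.resize(im[y-70:y+70,x-70:x+70],None,fx=3,fy=3))
```

```text
28.6667 [ 0.44337458 -0.16041253  0.1899956 ] [[ 2.91467305e-02  9.99575137e-01  1.13102735e-04]
 [ 9.99574799e-01 -2.91468142e-02  8.26911414e-04]
 [ 8.29856675e-04  8.89528794e-05 -9.99999652e-01]]
[278.50226327 116.15655081]
[ 247   79   66   84 1596] ((443.5096740722656, -89.04893493652344), (83.76836395263672, 69.17642211914062), 86.90108489990234)
[257  87  20  21 207] ((430.1905517578125, -62.712860107421875), (11.982969284057617, 21.389957427978516), 56.60169982910156)
[277  89  26  52 606] ((453.83331298828125, -82.36033630371094), (51.21039962768555, 24.048254013061523), 86.42485809326172)
[283  94  16  21 284] ((455.09661865234375, -71.2553939819336), (18.39110565185547, 13.797548294067383), 88.24254608154297)
[256 107  20  14 191] ((428.1214294433594, -80.14702606201172), (11.37197494506836, 18.21510124206543), 88.16012573242188)
[256 123  20  18 190] ((427.9942626953125, -99.35968780517578), (20.967166900634766, 12.114120483398438), 17.59314727783203)
```

Timer edges agree: about (0.442, -0.083), turned about -0.05 rad. Descend, then creep.

In the tool's units: 0.02 rad / 3.1416 = 0.0064.

Request:
{"name": "advance", "arguments": {"motion": "0.088 0.04 -0.002 0 0.0064\n0.088 0.077 -0.004 0 0.0064\n0.088 0.077 -0.004 0.04 0.0064\n0.088 0.077 -0.004 0.08 0.0064\n0.088 0.077 -0.004 0.12 0.0064\n0.088 0.077 -0.004 0.15 0.0064\n0.088 0.077 -0.004 0.18 0.0064\n0.088 0.077 -0.004 0.2 0.0064\n0.088 0.077 -0.004 0.205 0.0064\n0.088 0.077 -0.004 0.205 0.0064\n0.088 0.077 -0.004 0.205 0.0064"}}

```text
time_s: 29.58
eef_pos: [0.4417, -0.0836, -0.0141]
eef_rot: [[0.049, 0.999, 0.001], [0.999, -0.049, 0.0], [0.0, 0.001, -1.0]]
wrist_force: [-0.6, -0.5, 0.7]
width: 0.0875
grip_force: 0.0
```

Request:
{"name": "advance", "arguments": {"motion": "0.088 0 0 0.002 0\n0.088 0 0 0.004 0\n0.088 0 0 0.006 0\n0.088 0 0 0.008 0\n0.088 0 0 0.008 0\n0.088 0 0 0.008 0"}}

```text
time_s: 30.08
eef_pos: [0.4409, -0.0847, -0.0228]
eef_rot: [[0.051, 0.999, 0.0], [0.999, -0.051, -0.0], [-0.0, 0.0, -1.0]]
wrist_force: [-0.2, -0.0, 0.1]
width: 0.0879
grip_force: 0.0
```

Request:
{"name": "advance", "arguments": {"motion": "0.088 0 0 0.001 0\n0.088 0 0 0.002 0\n0.088 0 0 0.003 0\n0.088 0 0 0.003 0\n0.088 0 0 0.003 0"}}

```text
time_s: 30.5
eef_pos: [0.4408, -0.0845, -0.0259]
eef_rot: [[0.051, 0.999, -0.0], [0.999, -0.051, -0.0], [-0.0, -0.0, -1.0]]
wrist_force: [-0.3, 0.2, 0.1]
width: 0.0881
grip_force: 0.0
```

Request:
{"name": "advance", "arguments": {"motion": "0.07 0 0 0 0\n0.05 0 0 0 0\n0.05 0 0 0 0\n0.05 0 0 0 0\n0.05 0 0 0 0\n0.05 0 0 0 0\n0.05 0 0 0 0\n0.05 0 0 0 0", "grip_force": 10}}

```text
time_s: 31.17
eef_pos: [0.4409, -0.0846, -0.0258]
eef_rot: [[0.051, 0.999, 0.0], [0.999, -0.051, -0.0], [-0.0, 0.0, -1.0]]
wrist_force: [-0.9, -0.3, 0.6]
width: 0.062
grip_force: 10.0
```

Request:
{"name": "advance", "arguments": {"motion": "0.05 0 0 -0.005 0\n0.05 0 0 -0.01 0\n0.05 0 0 -0.01 0\n0.05 0 0 -0.01 0"}}

```text
time_s: 31.5
eef_pos: [0.4413, -0.0847, -0.0154]
eef_rot: [[0.051, 0.999, 0.001], [0.999, -0.051, -0.0], [-0.0, 0.001, -1.0]]
wrist_force: [-0.7, -0.3, 0.9]
width: 0.0619
grip_force: 10.0
```

In the tool's units: 0.4 rad / 3.1416 = 0.1273.

Request:
{"name": "advance", "arguments": {"motion": "0.05 0 0 -0.03 0\n0.05 0 0 -0.07 0\n0.05 0 0 -0.1 0\n0.05 0.04 0 -0.12 0.0159\n0.05 0.08 0 -0.12 0.0318\n0.05 0.115 -0.005 -0.12 0.0477\n0.05 0.15 -0.01 -0.12 0.0637\n0.05 0.185 -0.01 -0.12 0.0796\n0.05 0.22 -0.015 -0.12 0.0955\n0.05 0.255 -0.02 -0.12 0.1114\n0.05 0.29 -0.02 -0.12 0.1273\n0.05 0.325 -0.025 -0.12 0.1273"}}

```text
time_s: 32.5
eef_pos: [0.4326, 0.2428, 0.1042]
eef_rot: [[0.439, 0.899, 0.001], [0.899, -0.439, -0.0], [0.0, 0.001, -1.0]]
wrist_force: [0.7, 0.4, -0.4]
width: 0.0619
grip_force: 10.0
```

Request:
{"name": "advance", "arguments": {"motion": "0.05 0.03 0 0 0\n0.05 0.03 0 0 0\n0.05 0.03 0 0 0\n0.05 0.03 0 0 0"}}

```text
time_s: 32.83
eef_pos: [0.4452, 0.2673, 0.1037]
eef_rot: [[0.436, 0.9, -0.001], [0.9, -0.436, -0.001], [-0.002, -0.0, -1.0]]
wrist_force: [0.3, -0.6, -0.9]
width: 0.062
grip_force: 10.0
```

Create d.py:
```python
from h import *
s=r.get_state();R=np.array(s['eef_rot']);print(np.arctan2(R[1,0],R[0,0]),s['eef_pos'],R.T@(np.array([.432,.2895,-.0218])-s['eef_pos']),s['width'],s['grip_force'],s['joint_positions'][6])
```

```bash
python3 d.py
```

```text
1.1194496640930656 [0.44516067 0.26725772 0.1036703 ] [ 0.01446459 -0.02150186  0.12545583] 0.061956474996592535 9.962862432003021 -1.3448469583046476
```

Request:
{"name": "advance", "arguments": {"motion": "0.05 0.0145 -0.0215 0 0\n0.05 0.0145 -0.0215 0 0\n0.05 0.0145 -0.0215 0.03 0\n0.05 0.0145 -0.0215 0.06 0\n0.05 0.0145 -0.0215 0.09 0\n0.05 0.0145 -0.0215 0.1 0\n0.05 0.0145 -0.0215 0.105 0\n0.05 0.0145 -0.0215 0.105 0\n0.05 0.0145 -0.0215 0.105 0\n0.05 0.0145 -0.0215 0.105 0"}}

```text
time_s: 33.67
eef_pos: [0.4336, 0.2913, 0.0007]
eef_rot: [[0.436, 0.9, 0.002], [0.9, -0.436, 0.001], [0.002, 0.001, -1.0]]
wrist_force: [-0.1, -0.1, 0.3]
width: 0.062
grip_force: 10.0
```

```bash
python3 d.py
```

```text
1.1194245887325196 [0.43362322 0.29132203 0.00068298] [-0.00239836 -0.00069649  0.02247669] 0.06196979301502212 9.962945580482483 -1.5118530103710468
```

Request:
{"name": "advance", "arguments": {"motion": "0.05 -0.001 0 0.005 0\n0.05 -0.001 0 0.01 0\n0.05 -0.001 0 0.015 0\n0.05 -0.001 0 0.018 0\n0.05 -0.001 0 0.02 0\n0.05 -0.001 0 0.0215 0\n0.05 -0.001 0 0.0215 0\n0.05 -0.001 0 0.0215 0"}}

```text
time_s: 34.33
eef_pos: [0.4319, 0.2898, -0.0223]
eef_rot: [[0.436, 0.9, -0.0], [0.9, -0.436, -0.0], [-0.0, -0.0, -1.0]]
wrist_force: [-0.3, 0.2, 2.5]
width: 0.0618
grip_force: 10.0
```

```bash
python3 d.py
```

```text
1.1199462096566055 [ 0.43193075  0.28984818 -0.02229681] [-0.00028336  0.00021403 -0.00049673] 0.061812977303991136 9.969022125005722 -1.5363390876357956
```

On the floor at the expected height, with the right centre. Release, rise, and make one last composite check picture.

Request:
{"name": "advance", "arguments": {"motion": "0.07 0 0 0 0\n0.088 0 0 0 0\n0.088 0 0 0 0\n0.088 0 0 0 0\n0.088 0 0 0 0\n0.088 0 0 -0.04 0\n0.088 0 0 -0.08 0\n0.088 0 0 -0.12 0\n0.088 0 0 -0.16 0\n0.088 0 0 -0.2 0\n0.088 0 0 -0.23 0\n0.088 0 0 -0.23 0"}}

```text
time_s: 35.33
eef_pos: [0.435, 0.2925, 0.2143]
eef_rot: [[0.436, 0.9, 0.009], [0.9, -0.436, 0.006], [0.009, 0.006, -1.0]]
wrist_force: [0.2, 0.9, 0.4]
width: 0.0878
grip_force: 0.0
```

Request:
{"name": "advance", "arguments": {"motion": "0.088 -0.04 0.03 0 0\n0.088 -0.08 0.03 0 0\n0.088 -0.12 0.03 0 0\n0.088 -0.12 0.03 0 0\n0.088 -0.12 0.03 0 0\n0.088 -0.12 0.03 0 0"}}

```text
time_s: 35.83
eef_pos: [0.407, 0.169, 0.2077]
eef_rot: [[0.436, 0.9, 0.001], [0.9, -0.436, 0.0], [0.001, 0.001, -1.0]]
wrist_force: [-0.3, 0.1, -0.3]
width: 0.0879
grip_force: 0.0
```

Run:
```python
from h import *
w=grab('wrist')['img'][0:270];s=grab('scene')['img'][150:390,110:430]
a=cv2.resize(w,(780,376));b=cv2.resize(s,(290,218));t=grab('top')['img'][135:275,120:440];t=cv2.resize(t,(488,214))
o=np.zeros((600,784,3),np.uint8);o[:376,:780]=a;o[378:596,:290]=b;o[378:592,294:782]=t;cv2.imwrite('pics/final.png',o)
```

```text
(no output)
```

View pics/final.png

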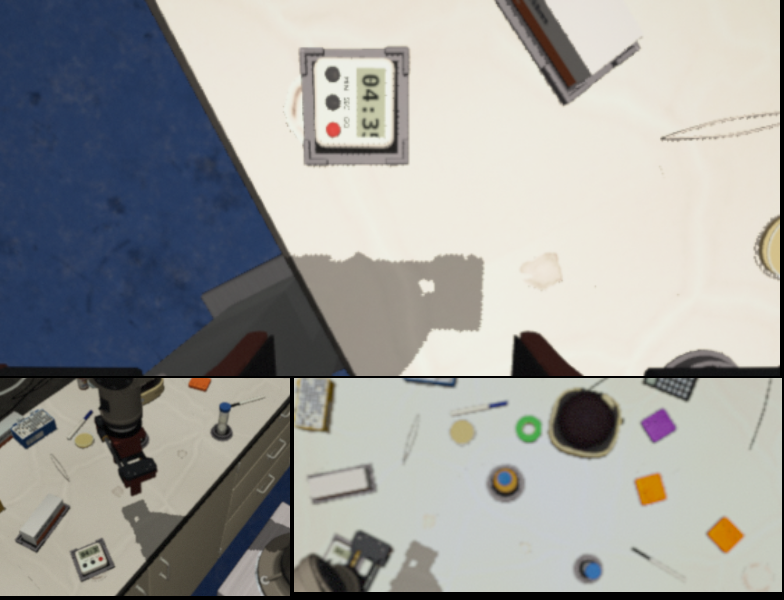

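The timer is inside the square tray's corners (314-396, 57-148 in the wrist view). The carton lies in the long tray, the bottle and tube stand in their cups, and the pen and dish have not moved.

```bash
python3 -c "
from cell import workorder
print(workorder.finish_job())"
```

```text
the job is handed in; nothing more can be done
None
```

The job is handed in: the bottle, tube, carton and timer were set down in that order on the floors of their own holders, and the pen and petri dish were left alone; the first grips on the bottle and the carton slipped and were redone lower, and the arm finished clear of everything at about 36 s.

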